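Lever a tight die set open to its stop collars

TASK

The die set on the bench is closed tight on its pillars: open it. Stand the steel fulcrum block upright close in front of the pry slot, put the pry bar's thin toe into the slot with the bar resting over the block's round crest, and press the red handle down until the upper shoe comes up firmly against the stop collars, without forcing it against them; then draw the bar out and lay it flat on the bench clear of the die set, leaving the die set open. Raise the shoe only with the bar, never with the gripper, and leave the other things on the bench where they are.

Things in the scene. Friction and masses are not known exactly. Their poses are not given: they have to be found in the camera images.
- die_set: Lower half of a small die set, fixed on the bench, on two parallels 30 mm high. Origin: centre of its underside on the bench; its front faces its own -x, z up. Green lower shoe 110 (x) x 164 (y) mm with a bright die plate, top at z = 55 mm. The parallels stick out 4 mm beyond the shoe's front at y = +-47 to 69 mm. Four 14 mm pillars at x = +-40, y = +-67 mm, up to z = 131 mm.
- pry_slot (a point): Middle of the pry slot's floor at the front edge of the lower shoe (x = -55, y = 0, z = 47 mm in the die set; same axes). The slot is 48 mm wide and runs 24 mm deep to +x to a back wall; 8 mm deep in z and open above, where the closed upper shoe (underside 14 to 15.5 mm above this floor) roofs it.
- upper_shoe: Green upper shoe, 110 x 164 x 20 mm, over the lower one; four brass bushes stand 10 mm and a round shank 26 mm above its top. Tight on the pillars: it only slides up and down and stays where left. Origin: centre of its underside, 61 to 62.5 mm above the bench when closed. It weighs 1.7 to 2.8 kg and the bushes drag 34 N: 50 to 62 N at the bar's toe raise it.
- pillar_top (a point): Top end of the die set's front right pillar (x = -40, y = -67, z = 131 mm). A dark stop collar (25 mm diameter, 12 mm high) is clamped on each pillar above its brass bush. Set anew each time: they stop the shoe after 5 to 15 mm of rise; how far must be felt. A firm touch is 12 N in all (about 4 N more at the handle than raising the shoe takes), over 70 N (about 20 N more) is forcing it.
- fulcrum: Loose steel fulcrum block, 0.65 kg: dark body 42 (x) x 48 (y) x 47 mm with a bright half-round crest (radius 14 mm) along its y; 61 mm high in all. Origin: centre of its underside. Grip it across y or x. It belongs with its crest parallel to the die set's front, its face 0 to 12 mm from the front edge of the shoe, centred on the slot within 12 mm.
- pry_bar: Loose flat steel pry bar, 260 mm long, 0.36 kg. Origin: middle of its length on its flat underside; x points to the toe, z up. Blade 22 mm wide and 9 mm thick, the top tapering over the last 45 mm to 4 mm at the toe (x = +130 mm). Red handle x = -130 to -30 mm, 25 mm wide, 18 mm high, underside flush with the blade's. Mass centre near the origin. Let go in the slot over the block, it stays.
- tape_roll: Roll of beige tape, 104 x 102 x 25 mm, lying flat, loose; a bystander. Origin: centre of its underside.
- ring_gauge: Steel ring gauge, 65 mm diameter, 14 mm high, lying flat, loose; a bystander. Origin: centre of its underside.
- bearing_1: Ball bearing, 32 mm diameter, 9 mm high, lying flat, loose; a bystander. Origin: centre of its underside.
- bearing_2: Another ball bearing like it; a bystander. Origin: centre of its underside.
Not all that is in view belongs to the job. What is shaped like the fulcrum but yellow is not meant.

How it is judged (in metres and radians):
On the way, in this order (a step that is already met when the one before it is completed fails the run):
1. the fulcrum block stands upright close in front of the pry slot, released (x of fulcrum in the frame of die_set between -0.09 and -0.07 m and y of fulcrum in the frame of die_set between -0.014 and 0.014 m and angle between fulcrum's own z axis and vertical below 0.1 rad and height (world z) of fulcrum below 0.006 m and contact force between the fingers and fulcrum below 0.5 N), for 0.2 s.
2. the bar, over the block, holds the upper shoe firmly against the die set's stop collars (12 N or more in all) (contact force between upper_shoe and die_set above 12 N and contact force between pry_bar and upper_shoe above 15 N and contact force between pry_bar and fulcrum above 15 N), for 0.2 s.
At the end, for the whole second after the job is handed in: The upper shoe stays up (at least 4.5 mm above where it started; it keeps where the stops left it), and the pry bar lies at rest flat on the bench (within 6 mm and 0.06 rad), touching neither die set nor block. The fulcrum block may stay where it is (distance of upper_shoe from where it was at the start of the episode above 0.0045 m and height (world z) of pry_bar below 0.006 m and angle between pry_bar's own z axis and vertical below 0.06 rad and linear speed of pry_bar below 0.02 m/s and contact force between pry_bar and die_set below 0.1 N and contact force between pry_bar and fulcrum below 0.1 N).
It fails at once if the upper shoe is forced against the die set's stop collars with more than 70 N in all (contact force between upper_shoe and die_set above 70 N).
It fails at once if the gripper or arm pushes the upper shoe itself (more than 8 N) (contact force between any of the arm, the fingers and upper_shoe above 8 N).
It fails at once if a bystander is moved by more than 20 mm (distance of any of tape_roll, ring_gauge, bearing_1, bearing_2 from where it was at the start of the episode above 0.02 m).
It also fails if it takes over 72 s, if anything falls off the work surface, if the arm or the gripper's body presses on something with over 40 N, if the wrist force passes 120 N, or if a joint passes its speed limit or range.

ROBOT

A 6-joint arm with a two-finger parallel gripper is mounted at the origin on a cart in front of the work surface, level with it; the furniture and walls round the work are solid. World frame = base frame: x ahead of the robot, y to its left, z up, the work surface at z = 0. Lengths are in m, angles in degrees, forces in N, time in s.
With the tool pointing down it reaches from about 0.4 to 0.825 m from the base axis. Payload 7 kg.
Tool frame: the origin (TCP) lies midway between the tips of the shut fingers; the grasp point (between the pads) lies 19 mm behind it; z points along the fingers, y is the line along which they close (so a half turn about z gives the same grasp; the last joint's range is limited). The gripper opens to 88 mm and grips with 3 to 60 N. Pads are 19 mm wide; open, the fingers measure 130 mm over their backs; the gripper's body (78 mm by 193 mm) begins 47 mm behind the grasp point.
Start: joints at [-48.925, 20.546, 0.682, 0, -70.136, -16.507], TCP at [0.281, -0.614, 0.227] pointing down, gripper open.
Joint ranges: [-176.03, 176.03], [-82.01, 121.73], [-58.28, 71.71], [-173.87, 95.51], [-174.79, -0.11], [-173.66, 173.66]. Speed limits (degrees/s): [136.94, 136.94, 172.46, 180, 180, 180].

INTERFACE

Orientations are given as [roll, pitch, yaw] about the fixed x, y, z axes, in that order (R = Rz(yaw) Ry(pitch) Rx(roll)).
In Python, from plant import ctrl gives the robot as it stands. The module is installed in compiled form; this text tells all that it offers.
- The arm moves only by the tool send_rows, never from a script. Its argument "plan" is a list that holds one entry, the list of rows, each a list of 6 numbers: the shift along the tool's x, y, z in cm, then the turn, a rotation vector about the tool's x, y, z in degrees. A call has 1 to 8 rows; each row is the pose to reach, as a shift and turn from the pose commanded when the call began, along the tool's axes at that moment; what a row does not reach only later rows make up. A row lasts 1/12 s, in which the tool goes at most 41.7 mm and 7.16 degrees, less where a joint would pass 70% of its speed; a pose out of reach is approached as far as the arm can. A call with a gripper value outside its range is refused whole. "fingers" is the opening, from 0 (shut) to 1 (fully open), set as the call begins (left out, the last holds). The fingers move at their own pace and stop on an object; the grip force is fixed at half the most. Time passes only in rows, so rows that repeat a pose let the fingers close. It gives the time, the measured TCP pose, the force, the opening and the grip force at its end, in the units of the state.
- ctrl.get_obs(): the state, without advancing time (a new reading comes with each control period).
- ctrl.snapshot(name): name is "side" or "top" or "wrist"; returns a dict with "img" (400x640x3 uint8, red, green, blue), "K" (3x3 intrinsics, pixels), "pose" (4x4, takes a point from camera to world coordinates). Camera axes: x right, y down, z forward; pixel columns grow to the right and rows downward; lengths in m; the calibration is good to about 2 mm. The wrist camera is an equidistant fisheye: a pixel r from the principal point sees the ray r / f radians off the axis. A picture is of the moment at which its call begins. There is no depth.
- ctrl.close_job(): hands the job in; it is judged then, once.
The state is a dict: "clock": time; "joint_pos": joint angles; "qvel": joint speeds; "tau": joint torques, N m; "tool_pos": TCP position; "orientation": TCP orientation; "force": force on the tool from outside, world axes, zero at the start; "moment": the same for the moment, N m; "opening": finger opening in m; "gripper_force": force on a finger pad.
Only numpy, scipy, OpenCV 4.12 (cv2) and the standard library are available. Lean on these libraries where they do the work, as an engineer would, in place of code of your own. Each camera call takes 0.05 s, during which the arm holds its last target. There are 200 camera calls.

## Working session

There is one attempt and no reset: what is moved stays moved. The work goes in short steps, Python scripts to look and compute and a tool call to move; the robot and the scene stay as the last step left them, time stands still between calls to the robot, and variables do not carry over. Pictures are saved under pics/ and viewed, at most 10 in all, crops included, and the job is handed in when it is done.

Besides the shell and the picture viewer there is one more tool, called after "Request:" as name(argument=value, ...), one argument or row to a line, values as JSON. send_rows: Moves the arm, as the interface text tells. Its arguments: {"type":"object","properties":{"plan":{"type":"array","items":{"type":"array","items":{"type":"array","items":{"type":"number"}}}},"fingers":{"type":"number"}},"required":["plan"]}

```bash
mkdir -p pics; ls
cat > h.py <<'E'
import numpy as np, cv2
from plant import ctrl
from scipy.spatial.transform import Rotation as R
def snap(n,f):
    s=ctrl.snapshot(n); cv2.imwrite(f'pics/{f}.png',s['img'][:,:,::-1]); np.savez(f'pics/{f}.npz',**s); return s
def load(f): return np.load(f'pics/{f}.npz')
def ray(s,uv,fish=False):
    K=s['K']; d=np.array([(uv[0]-K[0,2])/K[0,0],(uv[1]-K[1,2])/K[1,1]])
    if fish:
        t=np.hypot(*d); v=np.r_[d/t*np.sin(t),np.cos(t)] if t>1e-9 else np.array([0,0,1.])
    else: v=np.r_[d,1]
    return s['pose'][:3,3], s['pose'][:3,:3]@v
def onz(s,uv,z,fish=False):
    o,v=ray(s,uv,fish); return o+v*(z-o[2])/v[2]
E
python3 - <<'E'
from h import *
a=snap('top','top0');b=snap('side','side0')
print(a['K'],a['pose'],b['pose'],sep='\n'); o=ctrl.get_obs(); print(o)
E
```

```text
pics
[[506.86665742   0.         323.53422839]
 [  0.         506.86665742 196.83424313]
 [  0.           0.           1.        ]]
[[ 0.02039362 -0.98971689  0.14157888  0.28172072]
 [-0.9996835  -0.01809942  0.01747338 -0.11238698]
 [-0.0147312  -0.14189042 -0.98977275  1.77246285]
 [ 0.          0.          0.          1.        ]]
[[-0.94807481 -0.23843029  0.2104879   0.21434498]
 [-0.31750563  0.67091868 -0.67011813  0.89594242]
 [ 0.01855619 -0.70215321 -0.71178405  1.15513098]
 [ 0.          0.          0.          1.        ]]
{'clock': 0.1, 'joint_pos': array([-4.89231567e+01,  2.05858783e+01,  6.39139152e-01, -1.77840297e-02,
       -7.01364940e+01, -1.65076087e+01]), 'qvel': array([ 0.02472025, -0.11333739,  0.17174781,  0.05698353, -0.01433357,
       -0.03769835]), 'tau': array([-3.45250646e-04, -5.84164166e+01,  2.93753833e+01,  7.01537892e+00,
        1.01858441e-02, -6.53002576e-05]), 'tool_pos': array([ 0.28045815, -0.61349131,  0.22573352]), 'orientation': array([ 1.79915447e+02, -7.62223345e-03, -1.55436815e+02]), 'force': array([0.57926538, 0.07545832, 0.22182706]), 'moment': array([-0.03546261,  0.00461318, -0.03126207]), 'gripper_force': 0.0, 'opening': 0.08787160375249474}
```

View pics/top0.png

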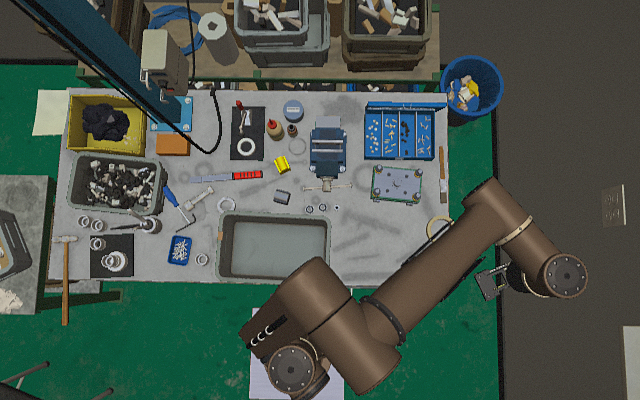

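View pics/side0.png

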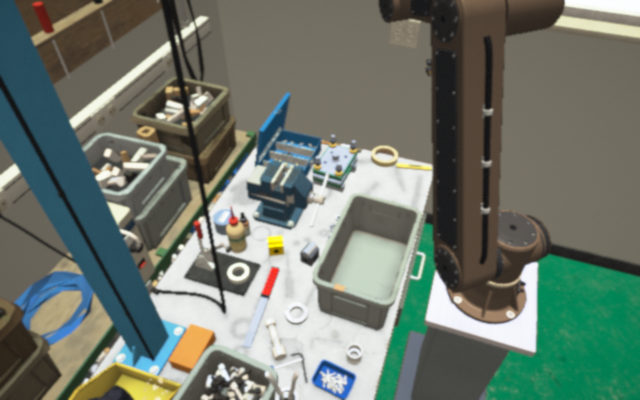

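The top view shows the fulcrum candidates: a dark block at (282,197) and a yellow one at (282,164), which is the decoy. The red-handled bar spans (190,178) to (262,175). The die set is near (398,183), the tape roll near (438,228), a ring near (226,205), and small bearings near (309,209) and (323,208). The other long object is the hammer-like tool at (185,210). Next I'll check with one close crop.

Run:
```python
from h import *
a=load('top0')['img'][:,:,::-1]
c=np.vstack([cv2.resize(a[150:220,180:350],None,fx=4.6,fy=4.6,interpolation=cv2.INTER_CUBIC)[:,:780], cv2.resize(a[155:215,350:460],None,fx=4.6,fy=4.6,interpolation=cv2.INTER_CUBIC)[:,:].copy() if 0 else np.pad(cv2.resize(a[155:212,350:460],None,fx=4.6,fy=4.6,interpolation=cv2.INTER_CUBIC),((0,0),(0,274),(0,0)))])
print(c.shape);cv2.imwrite('pics/crop0.png',c)
```

```text
(584, 780, 3)
```

View pics/crop0.png

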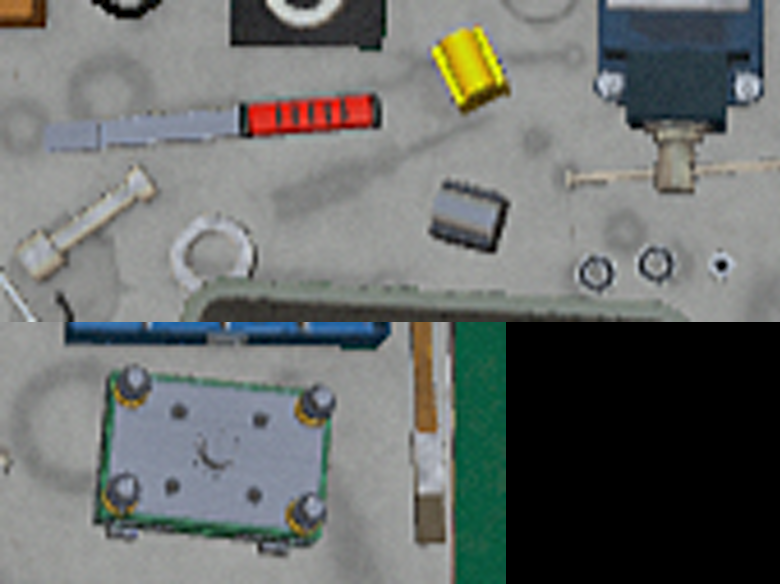

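The crop confirms the dark grey block with the bright crest at px (282,197), and the yellow block is the decoy. The bar runs from (190,180) to (262,175) with its handle to the right. The die set's parallels stick out at the bottom of the image, so its front faces the robot. The pillar tops are visible.

Run:
```python
from h import *
s=load('top0')
P=lambda x,y:(180+x/4.6,150+y/4.6)
Q=lambda x,y:(350+x/4.6,155+(y-322)/4.6)
for n,uv,z in [('fulc',P(468,215),.05),('crestL',P(436,210),.061),('crestR',P(500,222),.061),('hEnd',P(380,110),.009),('toe',P(46,138),.002),('yellow',P(470,68),.05),
 ('pBL',Q(136,379),.131),('pBR',Q(320,400),.131),('pFL',Q(126,485),.131),('pFR',Q(313,507),.131),('ring',P(213,253),.014),('b1',P(596,272),.009),('b2',P(655,265),.009),('tape',(438,226),.025),('toteTopL',P(190,300),.1),('toteTR',P(690,310),.1)]:
    p=onz(s,uv,z); print(n,np.round(uv,1),np.round(p[:2],4),round(np.hypot(*p[:2]),3))
i=s['img'];hsv=cv2.cvtColor(i,cv2.COLOR_RGB2HSV)
m=((hsv[...,0]<8)|(hsv[...,0]>172))&(hsv[...,1]>150)&(hsv[...,2]>100)
m=m.astype(np.uint8); m[:160]=0;m[195:]=0
c=max(cv2.findContours(m,0,1)[0],key=cv2.contourArea); print(cv2.minAreaRect(c))
w=ctrl.snapshot('wrist'); print(w['K'],w['pose'])
```

```text
fulc [281.7 196.7] [0.5258 0.0617] 0.529
crestL [274.8 195.7] [0.5276 0.0845] 0.534
crestR [288.7 198.3] [0.5194 0.0366] 0.521
hEnd [262.6 173.9] [0.6121 0.1364] 0.627
toe [190. 180.] [0.5868 0.3955] 0.708
yellow [282.2 164.8] [0.6378 0.0638] 0.641
pBL [379.6 167.4] [ 0.6178 -0.266 ] 0.673
pBR [419.6 172. ] [ 0.6048 -0.3972] 0.724
pFL [377.4 190.4] [ 0.5409 -0.2592] 0.6
pFR [418.  195.2] [ 0.5275 -0.3918] 0.657
ring [226.3 205. ] [0.4981 0.259 ] 0.561
b1 [309.6 209.1] [ 0.4896 -0.0332] 0.491
b2 [322.4 207.6] [ 0.4958 -0.078 ] 0.502
tape [438 226] [ 0.4375 -0.4777] 0.648
toteTopL [221.3 215.2] [0.453  0.2559] 0.52
toteTR [330.  217.4] [ 0.4525 -0.1057] 0.465
((247.06210327148438, 174.74484252929688), (6.477548122406006, 26.408462524414062), 85.2363510131836)
[[309.70691629   0.         316.63659601]
 [  0.         309.70691629 201.38409217]
 [  0.           0.           1.        ]] [[-0.4145701   0.87715364  0.24234917  0.21481556]
 [ 0.91001592  0.39912077  0.11213224 -0.64416588]
 [ 0.00163062  0.26702827 -0.96368732  0.38463196]
 [ 0.          0.          0.          1.        ]]
```

```bash
cat >> h.py <<'E'
def go(pos,yaw,tilt=0):
    """tilt>0: tool z leans ahead (away from robot) -> body back; print shift/turn in tool axes"""
    o=ctrl.get_obs(); R0=R.from_euler('xyz',o['orientation'],degrees=True)
    R1=R.from_euler('xyz',[180,0,yaw],degrees=True)*R.from_euler('y',-tilt,degrees=True)
    print('row',np.round(R0.inv().apply(np.array(pos)-o['tool_pos'])*100,2),np.round((R0.inv()*R1).as_rotvec(degrees=True),2))
E
python3 -c "
from h import *
go([.46,-.335,.26],-185.4)"
```

```text
row [-27.91  17.88  -3.4 ] [ 0.07 -0.03 29.96]
```

Request:
send_rows(
  plan=[
    [[-27.9,17.9,-3.4,0,0,30],[-27.9,17.9,-3.4,0,0,30],[-27.9,17.9,-3.4,0,0,30],[-27.9,17.9,-3.4,0,0,30],[-27.9,17.9,-3.4,0,0,30],[-27.9,17.9,-3.4,0,0,30],[-27.9,17.9,-3.4,0,0,30],[-27.9,17.9,-3.4,0,0,30]],
  ],
  fingers=1,
)

```text
clock: 0.82
tool_pos: [0.4564, -0.3396, 0.26]
orientation: [180.0, 0.0, 174.6]
force: [1.4, 0.2, 0.0]
opening: 0.0875
gripper_force: 0.0
```

```bash
python3 -c "
from h import *
print(ctrl.get_obs()['tool_pos'],ctrl.get_obs()['qvel'])
snap('wrist','w1');print(ctrl.get_obs()['tool_pos'],ctrl.get_obs()['orientation']); go([.526,.062,.2],-190)"
```

```text
[ 0.45636803 -0.33957646  0.25996832] [ 51.54822917  -6.31306684  -1.10425644   0.19055679  -5.07052603
 -51.12427723]
[ 0.4602043  -0.33526428  0.26092021] [1.79961761e+02 1.53679881e-01 1.74734295e+02]
row [-2.89 40.16  6.13] [0.04 0.15 4.73]
```

View pics/w1.png

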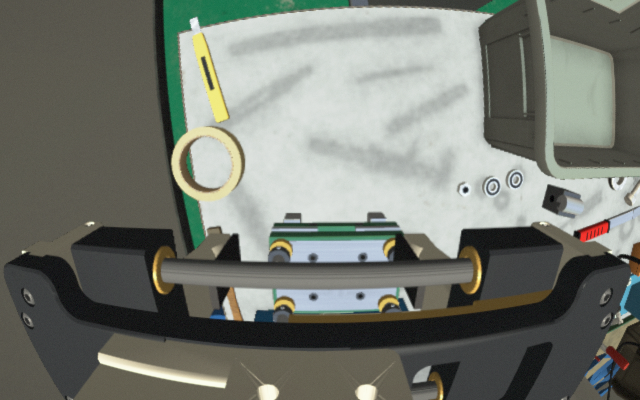

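The wrist view shows the die set's two parallels at about (292,216) and (376,216) and the tape at (208,163). The bearings are at (492,186) and (516,179), and the fulcrum is at (564,200). The bench in front of the die set is free.

Request:
send_rows(
  plan=[
    [[-2.9,40.2,6,0,0,4.7],[-2.9,40.2,6,0,0,4.7],[-2.9,40.2,6,0,0,4.7],[-2.9,40.2,6,0,0,4.7],[-2.9,40.2,6,0,0,4.7],[-2.9,40.2,6,0,0,4.7],[-2.9,40.2,6,0,0,4.7],[-2.9,40.2,6,0,0,4.7]],
  ],
)

```text
clock: 1.53
tool_pos: [0.5103, -0.0144, 0.2106]
orientation: [180.0, 0.0, 169.9]
force: [1.1, -0.6, 0.5]
opening: 0.0877
gripper_force: 0.0
```

Request:
send_rows(
  plan=[
    [[0,6.9,0,0,0,0],[0,6.9,0,0,0,0],[0,6.9,0,0,0,0],[0,6.9,0,0,0,0]],
  ],
)

```text
clock: 1.87
tool_pos: [0.5226, 0.053, 0.2103]
orientation: [-180.0, -0.0, 170.0]
force: [-0.1, -0.6, 0.4]
opening: 0.0876
gripper_force: 0.0
```

```bash
python3 -c "
from h import *
s=snap('wrist','w2');print(ctrl.get_obs()['tool_pos'],ctrl.get_obs()['orientation'])
cv2.imwrite('pics/w2c.png',cv2.resize(s['img'][60:320,160:520,::-1],None,fx=2.2,fy=2.2,interpolation=cv2.INTER_CUBIC))"
```

```text
[0.52243521 0.05197394 0.21034529] [-1.79973107e+02 -4.35738351e-02  1.69955487e+02]
```

View pics/w2c.png

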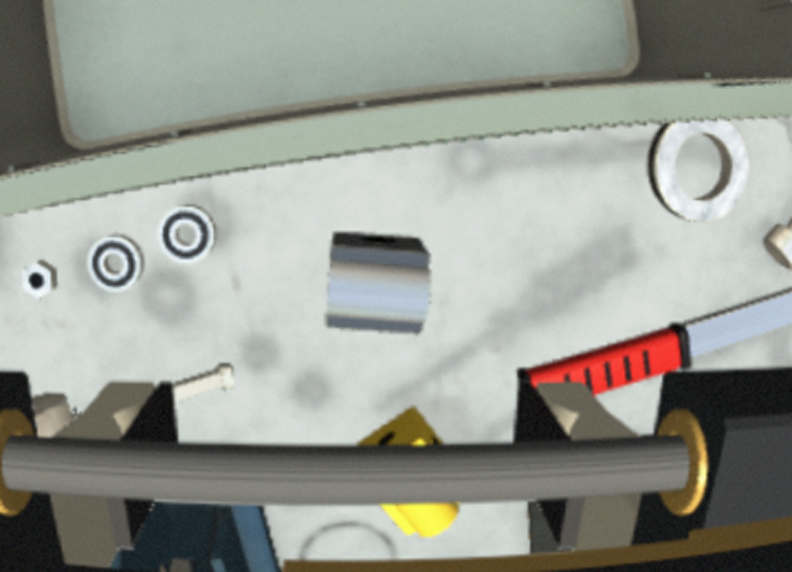

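The crop shows the fulcrum at about (378,283), with its crest running left to right. The tote is beyond it at the top, the bearings are at (115,263) and (187,234), and the red handle is at (610,362).

Run:
```python
from h import *
s=load('w2'); P=lambda x,y:(160+x/2.2,60+y/2.2)
g=cv2.cvtColor(s['img'],cv2.COLOR_RGB2GRAY)
for c in (330,342,354): # profile columns (raw px: block spans 308..356)
    pass
for u in (316,332,348): print(u,g[160:216,u])
for n,x,y,z in [('nbL',334,232,0),('nbR',415,238,0),('ntL',330,262,.047),('ntR',429,268,.047),('ftL',327,326,.047),('ftR',420,333,.047),('toteTL',150,150,.1),('toteR',620,84,.1),('rimOutL',10,212,.1),('rimOutR',600,128,.1),('rim0',300,172,.1),('rim0',300,172,.0)]:
    print(n,np.round(onz(s,P(x,y),z,True),4))
```

```text
316 [218 219 220 219 217 142  57  40  41  41  46  71  89  99 103 105 101 100
 106 115 131 145 160 172 180 185 186 191 192 194 191 191 193 196 200 199
 196 193 191 191 192 190 174 148 120 102 103 101 111 165 198 214 216 219
 217 215]
332 [216 216 216 216 217 215 163  61  12   8  43  46  64  89 100 103 102 102
 101 101 102 122 137 152 167 174 179 185 188 190 192 192 192 194 197 196
 198 197 194 193 192 192 193 183 158 127 103 102 103 106 147 190 216 219
 217 215]
348 [215 215 217 216 216 216 213 185  76  37  42  41  44  53  86 100 102 102
  99 101 101  96 109 125 142 159 167 171 179 184 190 191 192 191 195 195
 198 198 197 196 192 189 191 193 182 168 134 104 103 105 107 151 198 209
 208 211]
nbL [0.5069 0.0492 0.    ]
nbR [0.5178 0.0924 0.    ]
ntL [0.5139 0.0467 0.047 ]
ntR [0.5251 0.0934 0.047 ]
ftL [0.5453 0.0394 0.047 ]
ftR [0.557  0.0843 0.047 ]
toteTL [ 0.445  -0.0135  0.1   ]
toteR [0.4494 0.18   0.1   ]
rimOutL [ 0.4561 -0.0824  0.1   ]
rimOutR [0.4666 0.1683 0.1   ]
rim0 [0.4659 0.0445 0.1   ]
rim0 [0.4712 0.0369 0.    ]
```

Run:
```python
from h import *
s=load('w2')
f=lambda u,v,z:onz(s,(u,v),z,True)
n=[f(316,171,.047),f(348,173.6,.047)];r=[f(316,208.8,.047),f(348,211,.047)]
print(n,r); d=n[1]-n[0]; d2=r[1]-r[0]
print([np.degrees(np.arctan2(-q[0],q[1])) for q in (d,d2)])
L=f(309.2,190,.055);Rr=f(354.5,194,.055);print(L,Rr,np.linalg.norm(L-Rr))
print('bottom',f(316,165.3,0),f(348,167.5,0))
for p,z in (((316,190),.061),((348,193),.061)): print(f(*p,z))
```

```text
[array([0.50644614, 0.0544576 , 0.047     ]), array([0.51500249, 0.0873753 , 0.047     ])] [array([0.54740146, 0.04718622, 0.047     ]), array([0.55599781, 0.08117744, 0.047     ])]
[np.float64(-14.57054766669923), np.float64(-14.19247267680864)]
[0.52363263 0.04422299 0.055     ] [0.53611777 0.09030701 0.055     ] 0.047745330160621324
bottom [0.50757362 0.05415336 0.        ] [0.51682513 0.09181103 0.        ]
[0.52347186 0.0514664  0.061     ]
[0.53229048 0.08332904 0.061     ]
```

```bash
python3 -c "
from h import *
go([.5325,.067,.08],165.6)"
```

```text
row [-0.74  1.66 13.03] [-0.03 -0.04  4.36]
```

Request:
send_rows(
  plan=[
    [[-0.74,1.66,0,0,0,4.4],[-0.74,1.66,4,0,0,4.4],[-0.74,1.66,8,0,0,4.4],[-0.74,1.66,12,0,0,4.4],[-0.74,1.66,15,0,0,4.4],[-0.74,1.66,18,0,0,4.4],[-0.74,1.66,19.2,0,0,4.4],[-0.74,1.66,19.2,0,0,4.4]],
  ],
)

```text
clock: 2.58
tool_pos: [0.5305, 0.0642, 0.0156]
orientation: [-179.8, -0.3, 165.3]
force: [1.2, 0.1, -0.1]
opening: 0.0876
gripper_force: 0.0
```

Request:
send_rows(
  plan=[
    [[0,0,0,0,0,0],[0,0,0,0,0,0],[0,0,0,0,0,0],[0,0,0,0,0,0],[0,0,0,0,0,0],[0,0,0,0,0,0],[0,0,0,0,0,0],[0,0,0,0,0,0]],
  ],
  fingers=0.3,
)

```text
clock: 3.25
tool_pos: [0.5332, 0.0667, 0.0192]
orientation: [180.0, 0.0, 165.5]
force: [-1.6, -0.3, 5.5]
opening: 0.0481
gripper_force: 30.0
```

Request:
send_rows(
  plan=[
    [[0,0,-4,0,0,0],[0,0,-8,0,0,0],[0,0,-12,0,0,0],[0,0,-16,0,0,0],[0,0,-18,0,0,0],[0,0,-18,0,0,0]],
  ],
)

```text
clock: 3.75
tool_pos: [0.5349, 0.0674, 0.2034]
orientation: [179.7, 0.3, 165.5]
force: [1.3, -0.3, -6.7]
opening: 0.0479
gripper_force: 30.0
```

```bash
python3 -c "
from h import *
s=load('w1')
cv2.imwrite('pics/w1c.png',cv2.resize(s['img'][200:330,255:420,::-1],None,fx=4.5,fy=4.5,interpolation=cv2.INTER_CUBIC))"
```

```text
(no output)
```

View pics/w1c.png

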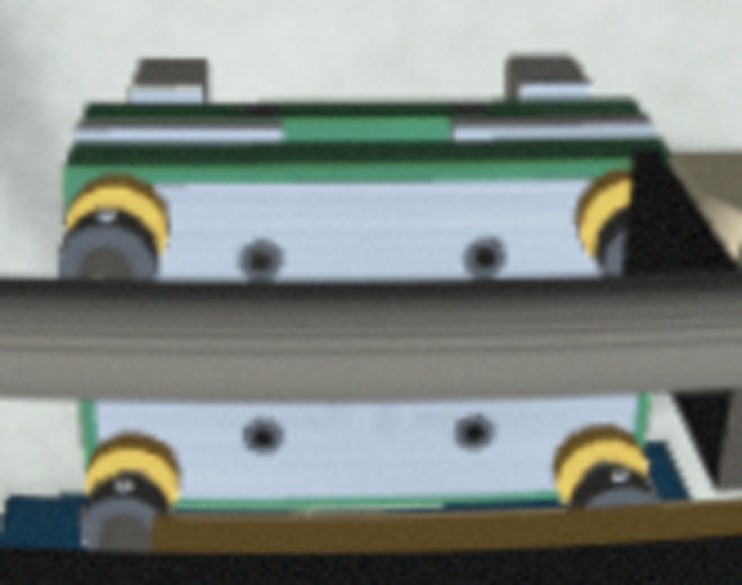

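The crop shows the slot as the green gap from x=283 to 453 at y≈118, between the bright die plate strips. The parallels are at (170,86) and (553,84).

Run:
```python
from h import *
s=load('w1'); f=lambda x,y,z:onz(s,(255+x/4.5,200+y/4.5),z,True)
A=f(283,118,.047);B=f(453,117,.047);print('slot',A,B,np.linalg.norm(A-B),(A+B)/2)
for n,q in dict(pLo=f(130,87,.03),pLi=f(208,87,.03),pRi=f(518,84,.03),pRo=f(590,84,.03),b0L=f(137,60,0),b0R=f(580,56,0),topL=f(88,103,.03),topR=f(630,99,.03),usL=f(70,162,.082),usR=f(662,150,.082)).items(): print(n,q)
d=f(553,84,.03)-f(169,87,.03); print(np.linalg.norm(d),np.degrees(np.arctan2(-d[0],d[1])), (f(553,84,.03)+f(169,87,.03))/2)
```

```text
slot [ 0.51996883 -0.34472373  0.047     ] [ 0.52450862 -0.29642686  0.047     ] 0.04850976589899303 [ 0.52223872 -0.3205753   0.047     ]
pLo [ 0.51222364 -0.38935911  0.03      ]
pLi [ 0.5143738  -0.36633257  0.03      ]
pRi [ 0.52251226 -0.27466426  0.03      ]
pRo [ 0.52480461 -0.25270429  0.03      ]
b0L [ 0.51332597 -0.39030419  0.        ]
b0R [ 0.52579734 -0.24950403  0.        ]
topL [ 0.51606859 -0.40256033  0.03      ]
topR [ 0.53092335 -0.24036649  0.03      ]
usL [ 0.5143208  -0.40037108  0.082     ]
usR [ 0.52676711 -0.24412691  0.082     ]
0.11424012520955455 -5.183222315131632 [ 0.51845482 -0.32093327  0.03      ]
```

```bash
python3 -c "
from h import *
go([.4793,-.3169,.16],174.8)"
```

```text
row [ -4.21 -38.61   4.19] [ 0.23  0.37 -9.3 ]
```

Request:
send_rows(
  plan=[
    [[-4.2,-38.6,0,0,0,-9.3],[-4.2,-38.6,0,0,0,-9.3],[-4.2,-38.6,0,0,0,-9.3],[-4.2,-38.6,0,0,0,-9.3],[-4.2,-38.6,0,0,0,-9.3],[-4.2,-38.6,0,0,0,-9.3],[-4.2,-38.6,0,0,0,-9.3],[-4.2,-38.6,0,0,0,-9.3]],
  ],
)

```text
clock: 4.42
tool_pos: [0.4828, -0.262, 0.196]
orientation: [179.9, -0.2, 174.8]
force: [1.6, 0.3, -7.7]
opening: 0.0476
gripper_force: 30.0
```

Request:
send_rows(
  plan=[
    [[0,-5.3,1,0,0,0],[0,-5.3,4,0,0,0],[0,-5.3,4,0,0,0],[0,-5.3,4,0,0,0]],
  ],
)

```text
clock: 4.75
tool_pos: [0.4768, -0.3136, 0.1542]
orientation: [179.9, -0.5, 174.6]
force: [-0.2, 0.0, -6.0]
opening: 0.0476
gripper_force: 30.0
```

```bash
python3 -c "
from h import *
print(ctrl.get_obs()['tool_pos'],ctrl.get_obs()['orientation'])
go([.4793,-.3169,.020],174.8)"
```

```text
[ 0.47683573 -0.31358512  0.15419476] [179.85360271  -0.47727653 174.58191212]
row [-0.39 -0.34 13.42] [ 0.15 -0.48 -0.22]
```

Request:
send_rows(
  plan=[
    [[-0.2,-0.2,3,0,0,0],[-0.2,-0.2,6,0,0,0],[-0.2,-0.2,9,0,0,0],[-0.2,-0.2,11.5,0,0,0],[-0.2,-0.2,11.5,0,0,0],[-0.2,-0.2,11.5,0,0,0],[-0.2,-0.2,11.5,0,0,0]],
  ],
)

```text
clock: 5.33
tool_pos: [0.4835, -0.3158, 0.0453]
orientation: [-180.0, 0.1, 174.9]
force: [0.7, 0.0, -6.1]
opening: 0.0478
gripper_force: 30.0
```

```bash
python3 -c "
from h import *
print(ctrl.get_obs()['tool_pos'],ctrl.get_obs()['orientation'])
go([.4793,-.3169,.0195],174.8)"
```

```text
[ 0.48348465 -0.31581493  0.04533456] [-1.79950756e+02  1.04336815e-01  1.74859109e+02]
row [ 0.41 -0.14  2.58] [-0.05  0.1   0.06]
```

Request:
send_rows(
  plan=[
    [[0.4,-0.1,0,0,0,0],[0.4,-0.1,1.5,0,0,0],[0.4,-0.1,2.4,0,0,0],[0.4,-0.1,2.6,0,0,0],[0.4,-0.1,2.6,0,0,0],[0.4,-0.1,2.6,0,0,0]],
  ],
)

```text
clock: 5.83
tool_pos: [0.4784, -0.3166, 0.0191]
orientation: [-180.0, 0.1, 174.8]
force: [-1.7, 3.5, 4.4]
opening: 0.0478
gripper_force: 30.0
```

Request:
send_rows(
  plan=[
    [[0,0,0,0,0,0],[0,0,0,0,0,0],[0,0,0,0,0,0],[0,0,0,0,0,0],[0,0,0,0,0,0]],
  ],
  fingers=0.8,
)

```text
clock: 6.25
tool_pos: [0.4781, -0.3166, 0.0178]
orientation: [-180.0, 0.0, 174.8]
force: [-0.3, 0.1, -0.4]
opening: 0.0691
gripper_force: 0.0
```

```bash
python3 -c "
from h import *
print(ctrl.get_obs()['tool_pos'],ctrl.get_obs()['orientation'])
F=np.array([.5223,-.3208]);ux=np.array([.9959,-.0906])
o=ctrl.get_obs(); print('TCP die x',(o['tool_pos'][:2]-F)@ux*1000-55)
p=o['tool_pos']; p2=p[:2]-.002*ux
g=p2-.007*ux+.004*ux   # grasp 7mm back of centre; TCP ahead by 4
go([g[0],g[1],.022],174.8,13)"
```

```text
[ 0.47812653 -0.31664683  0.01780655] [-1.79991853e+02  2.11883878e-02  1.74766895e+02]
TCP die x -99.36863154090106
row [ 0.5  -0.   -0.42] [-1.000e-02 -1.298e+01 -3.000e-02]
```

Request:
send_rows(
  plan=[
    [[0.5,0,-0.4,0,-7,0],[0.5,0,-0.4,0,-13,0],[0.5,0,-0.4,0,-13,0],[0.5,0,-0.4,0,-13,0],[0.5,0,-0.4,0,-13,0]],
  ],
)

```text
clock: 6.67
tool_pos: [0.4735, -0.3164, 0.0222]
orientation: [-180.0, 13.0, 174.8]
force: [0.7, -0.6, -0.6]
opening: 0.0702
gripper_force: 0.0
```

Request:
send_rows(
  plan=[
    [[0,0,0,0,0,0],[0,0,0,0,0,0],[0,0,0,0,0,0],[0,0,0,0,0,0],[0,0,0,0,0,0],[0,0,0,0,0,0]],
  ],
  fingers=0.3,
)

```text
clock: 7.17
tool_pos: [0.4732, -0.316, 0.0215]
orientation: [180.0, 13.0, 174.8]
force: [2.1, -1.1, -2.6]
opening: 0.0478
gripper_force: 30.0
```

```bash
python3 -c "
from h import *
o=ctrl.get_obs();p=o['tool_pos'];ux=np.array([.9959,-.0906,0]);print(p,o['orientation'])
for d,z in ((0,.005),(.021,.005),(.021,0),(.021,-.001)): go(p+d*ux+[0,0,z],174.8,13)"
```

```text
[ 0.47321576 -0.31601854  0.0215116 ] [179.99994506  12.99817737 174.77432539]
row [-0.11  0.   -0.49] [-0.01 -0.   -0.03]
row [-2.16  0.   -0.01] [-0.01 -0.   -0.03]
row [-2.05  0.    0.47] [-0.01 -0.   -0.03]
row [-2.02  0.    0.57] [-0.01 -0.   -0.03]
```

Request:
send_rows(
  plan=[
    [[-0.1,0,-0.5,0,0,0],[-0.1,0,-0.5,0,0,0],[-1.2,0,-0.25,0,0,0],[-2.16,0,-0.01,0,0,0],[-2.16,0,-0.01,0,0,0],[-2.05,0,0.4,0,0,0],[-2.05,0,0.45,0,0,0],[-2.05,0,0.45,0,0,0]],
  ],
)

```text
clock: 7.83
tool_pos: [0.4937, -0.3178, 0.0215]
orientation: [180.0, 13.0, 174.8]
force: [0.4, -0.0, -5.2]
opening: 0.0479
gripper_force: 30.0
```

Request:
send_rows(
  plan=[
    [[0,0,0.05,0,0,0],[0,0,0.05,0,0,0]],
  ],
)

```text
clock: 8.0
tool_pos: [0.4936, -0.3179, 0.0215]
orientation: [180.0, 13.0, 174.8]
force: [-1.3, 2.4, -1.4]
opening: 0.0482
gripper_force: 30.0
```

Request:
send_rows(
  plan=[
    [[0,0,0,0,0,0],[0,0,0,0,0,0],[0,0,0,0,0,0],[0,0,0,0,0,0],[0,0,0,0,0,0]],
  ],
  fingers=0.8,
)

```text
clock: 8.42
tool_pos: [0.4942, -0.3181, 0.0217]
orientation: [-180.0, 13.0, 174.8]
force: [0.5, 0.5, 1.1]
opening: 0.0696
gripper_force: 0.0
```

Request:
send_rows(
  plan=[
    [[0,0,-3,0,0,0],[0,0,-7,0,0,0],[0,0,-11,0,0,0],[0,0,-15,0,0,0],[0,0,-19,0,0,0],[0,0,-22,0,0,0],[0,0,-22,0,0,0],[0,0,-22,0,0,0]],
  ],
)

```text
clock: 9.08
tool_pos: [0.4454, -0.3138, 0.2386]
orientation: [-179.9, 13.3, 174.8]
force: [-0.8, 0.6, -1.2]
opening: 0.0702
gripper_force: 0.0
```

```bash
python3 -c "
from h import *
s=snap('wrist','w3');print(ctrl.get_obs()['tool_pos'],ctrl.get_obs()['orientation'],ctrl.get_obs()['qvel'])
cv2.imwrite('pics/w3c.png',cv2.resize(s['img'][140:300,210:450,::-1],None,fx=3.2,fy=3.2,interpolation=cv2.INTER_CUBIC))"
```

```text
[ 0.44467781 -0.31340651  0.23664222] [-179.9931318    13.12004052  174.75499709] [ 0.10956774  2.08780615 -1.57524185 -0.25481236  0.2612924  -0.03554234]
```

View pics/w3c.png

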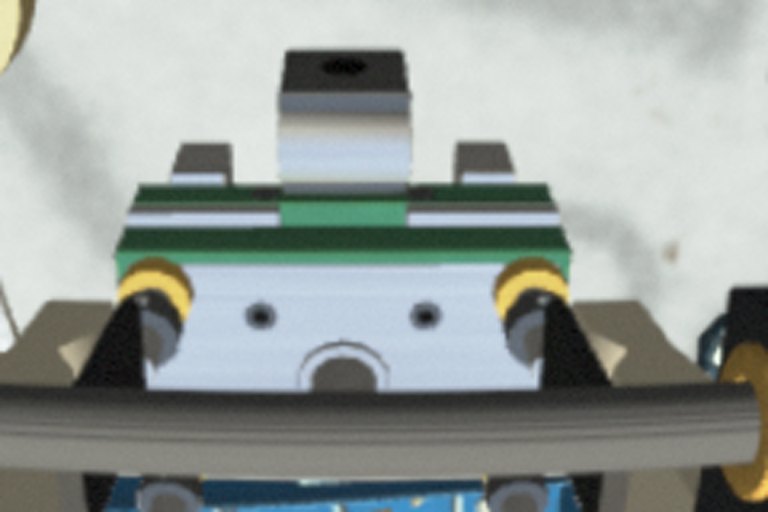

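The block stands centred in front of the slot: block x 280–410, slot x 280–408. Next I'll measure its position and the bar.

Run:
```python
from h import *
s=load('w3'); f=lambda x,y,z:onz(s,(210+x/3.2,140+y/3.2),z,True)
A=f(280,201,.047);B=f(408,201,.047); print(A,B,np.linalg.norm(A-B)); m=(A+B)/2
C=f(279,93,.047);D=f(411,92,.047);print(C,D,np.linalg.norm(C-D)); n=(C+D)/2
d=B-A;print(np.degrees(np.arctan2(-d[0],d[1]))); e=D-C;print(np.degrees(np.arctan2(-e[0],e[1])))
ux=np.array([.9959,-.0906,0]);uy=np.array([.0906,.9959,0])
print('mid slot',m,'block near edge die x',(n-m)@ux*1e3-55,'-> centre',(n-m)@ux*1e3-55+21,'y',(n-m)@uy*1e3)
go([.604,.206,.22],-84.4)
```

```text
[ 0.51936357 -0.34504117  0.047     ] [ 0.52385539 -0.29645888  0.047     ] 0.048789493855255925
[ 0.47506842 -0.34003295  0.047     ] [ 0.47905387 -0.29258148  0.047     ] 0.04761854772155758
-5.282436629474888
-4.801002181793264
mid slot [ 0.52160948 -0.32075003  0.047     ] block near edge die x -99.76820392146595 -> centre -78.76820392146595 y 0.38851877754733555
row [-10.45  53.18   4.14] [ -11.55    9.53 -100.35]
```

Request:
send_rows(
  plan=[
    [[-10.45,53.2,2,-11.55,9.53,-100.35],[-10.45,53.2,2,-11.55,9.53,-100.35],[-10.45,53.2,2,-11.55,9.53,-100.35],[-10.45,53.2,2,-11.55,9.53,-100.35],[-10.45,53.2,2,-11.55,9.53,-100.35],[-10.45,53.2,2,-11.55,9.53,-100.35],[-10.45,53.2,2,-11.55,9.53,-100.35],[-10.45,53.2,2,-11.55,9.53,-100.35]],
  ],
)

```text
clock: 9.8
tool_pos: [0.539, 0.0081, 0.2367]
orientation: [-177.1, 5.4, -127.6]
force: [0.5, -0.6, 0.2]
opening: 0.07
gripper_force: 0.0
```

Run:
```python
from h import *
print(ctrl.get_obs()['tool_pos'],ctrl.get_obs()['orientation'])
go([.604,.206,.2],-84.4)
```

```text
[0.53904648 0.00813373 0.23674943] [-177.13966105    5.36490625 -127.62319604]
row [-19.21   7.2    5.14] [ -4.75   4.03 -43.32]
```

Request:
send_rows(
  plan=[
    [[-16,6,4.5,-4.75,4,-42],[-16,6,4.5,-4.75,4,-42],[-16,6,4.5,-4.75,4,-42],[-16,6,4.5,-4.75,4,-42],[-16,6,4.5,-4.75,4,-42],[-16,6,4.5,-4.75,4,-42],[-16,6,4.5,-4.75,4,-42],[-16,6,4.5,-4.75,4,-42]],
  ],
)

```text
clock: 10.47
tool_pos: [0.5944, 0.1707, 0.2038]
orientation: [180.0, 0.1, -86.3]
force: [0.6, 0.0, 0.1]
opening: 0.0705
gripper_force: 0.0
```

Run:
```python
from h import *
print(ctrl.get_obs()['tool_pos'],ctrl.get_obs()['orientation'])
s=snap('wrist','w4')
hsv=cv2.cvtColor(s['img'],cv2.COLOR_RGB2HSV)
m=(((hsv[...,0]<8)|(hsv[...,0]>172))&(hsv[...,1]>150)&(hsv[...,2]>80)).astype(np.uint8)
m=cv2.morphologyEx(m,cv2.MORPH_CLOSE,np.ones((7,7)))
for c in sorted(cv2.findContours(m,0,1)[0],key=cv2.contourArea)[-3:]: print(cv2.contourArea(c),cv2.boundingRect(c),cv2.boxPoints(cv2.minAreaRect(c)).round(1).tolist())
```

```text
[0.59444322 0.17074484 0.20376176] [ 1.79985975e+02  8.16290173e-02 -8.62614084e+01]
82.5 (44, 222, 39, 20) [[44.0, 240.0], [81.0999984741211, 220.1999969482422], [82.69999694824219, 223.1999969482422], [45.599998474121094, 243.0]]
993.0 (77, 99, 67, 32) [[77.0, 99.0], [143.0, 99.0], [143.0, 130.0], [77.0, 130.0]]
1485.5 (290, 158, 24, 80) [[289.6000061035156, 158.60000610351562], [309.8999938964844, 157.6999969482422], [313.3999938964844, 236.89999389648438], [293.0, 237.6999969482422]]
```

View pics/w4.png

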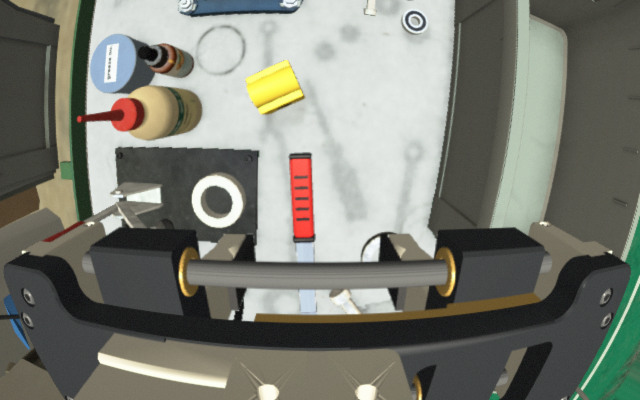

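The red handle runs from (300,153) to (304,242), with the blade below it to about (308,305). The yellow decoy is at (275,87).

Run:
```python
from h import *
s=load('w4'); f=lambda x,y,z:onz(s,(x,y),z,True)
hsv=cv2.cvtColor(s['img'],cv2.COLOR_RGB2HSV)
m=(((hsv[...,0]<8)|(hsv[...,0]>172))&(hsv[...,1]>120)&(hsv[...,2]>80));m[:,:270]=0;m[:,340:]=0
pts=[]
for v in range(165,232,3):
    u=np.flatnonzero(m[v]); 
    if len(u)>15: pts.append([(u[0]-.5+u[-1]+.5)/2,v,u[-1]-u[0]+1])
pts=np.array(pts); W=np.array([f(a,b,.018)[:2] for a,b,_ in pts])
p=np.polyfit(W[:,1],W[:,0],1); print('x=a*y+b',p,'yaw',np.degrees(np.arctan2(1,p[0])),pts[:,2])
g=cv2.cvtColor(s['img'],cv2.COLOR_RGB2GRAY); print(g[148:164,300],g[230:248,304])
a=f(300,153,.018);b=f(304,242,.018);print(a,b,np.linalg.norm(a-b))
for v in (260,290): print(v,g[v,292:324])
```

```text
x=a*y+b [-0.09810022  0.62895254] yaw 95.60280144034441 [21. 21. 21. 22. 21. 21. 21. 21. 20. 20. 21. 21. 21. 21. 20. 20. 20. 20.
 19. 20.]
[226 226 227 225 188 116  52  79 104  76  81 130 142 143 143 143] [123 122 126 124 122 118 109  81  68  87  86  58 118 182 205 209 210 210]
[0.61474547 0.1393485  0.018     ] [0.60457998 0.24588342 0.018     ] 0.10701881429657521
260 [185 182 186 186 194 201 211 211 209 214 211 212 208 206 207 206 205 206
 207 208 207 186 178 206 213 214 215 217 219 220 221 222]
290 [188 188 184 185 182 180 155 182 201 204 204 206 203 199 204 204 204 200
 199 200 200 200 196 188 205 209 207 206 206 205 202 201]
```

Run:
```python
from h import *
print(ctrl.get_obs()['tool_pos'],ctrl.get_obs()['qvel'].round(1))
go([.610,.193,.03],-84.4)
```

```text
[0.59447099 0.17032634 0.20451133] [-0.7 -1.3 -0.1  0.  -0.1  0.3]
row [-2.13 -1.68 17.46] [-0.05  0.11 -1.92]
```

Request:
send_rows(
  plan=[
    [[-2.1,-1.7,2,0,0,-1.9],[-2.1,-1.7,6,0,0,-1.9],[-2.1,-1.7,10,0,0,-1.9],[-2.1,-1.7,14,0,0,-1.9],[-2.1,-1.7,17,0,0,-1.9],[-2.1,-1.7,17.4,0,0,-1.9],[-2.1,-1.7,17.4,0,0,-1.9],[-2.1,-1.7,17.4,0,0,-1.9]],
  ],
)

```text
clock: 11.18
tool_pos: [0.612, 0.1933, 0.0338]
orientation: [-179.7, 0.2, -84.3]
force: [0.9, 0.1, 0.3]
opening: 0.0697
gripper_force: 0.0
```

Run:
```python
from h import *
print(ctrl.get_obs()['tool_pos'],ctrl.get_obs()['qvel'].round(1))
go([.610,.193,.004],-84.4)
```

```text
[0.61196043 0.1932823  0.03377892] [ 0.3 -1.6  1.1 -0.   0.   0.4]
row [0.02 0.21 2.98] [-0.26  0.17  0.14]
```

Request:
send_rows(
  plan=[
    [[0,0.1,1,0,0,0],[0,0.1,2,0,0,0],[0,0.1,2.5,0,0,0],[0,0.1,2.6,0,0,0],[0,0.1,2.6,0,0,0]],
  ],
)

```text
clock: 11.6
tool_pos: [0.6099, 0.1932, 0.0058]
orientation: [-179.9, 0.1, -84.2]
force: [1.1, -0.4, 0.1]
opening: 0.0699
gripper_force: 0.0
```

Request:
send_rows(
  plan=[
    [[0,0,0,0,0,0],[0,0,0,0,0,0],[0,0,0,0,0,0],[0,0,0,0,0,0],[0,0,0,0,0,0],[0,0,0,0,0,0],[0,0,0,0,0,0],[0,0,0,0,0,0]],
  ],
  fingers=0.1,
)

```text
clock: 12.27
tool_pos: [0.6101, 0.1933, 0.006]
orientation: [-179.8, 0.2, -84.2]
force: [0.6, 0.4, 0.5]
opening: 0.0243
gripper_force: 30.0
```

Run:
```python
from h import *
o=ctrl.get_obs();print(o)
```

```text
{'clock': 12.2667, 'joint_pos': array([ 34.9905087 ,  29.2320101 , -17.85536152,  -0.07992686,
       -42.69689678, -29.10773004]), 'qvel': array([-0.03693331, -0.03459461, -0.02412142,  0.05141739, -0.06196929,
        0.03532019]), 'tau': array([ 8.11006688e-02, -6.14251399e+01,  2.10575455e+01,  5.06210536e+00,
        7.85479235e-03,  7.93367880e-02]), 'tool_pos': array([0.61007394, 0.19334711, 0.00602822]), 'orientation': array([-1.79838011e+02,  1.52477485e-01, -8.41756461e+01]), 'force': array([0.57693693, 0.40335734, 0.4905975 ]), 'moment': array([ 0.06188492, -0.01009049, -0.08702208]), 'gripper_force': 30.000431835651398, 'opening': 0.02430899065828231}
```

Request:
send_rows(
  plan=[
    [[0,0,0,0,0,0],[0,0,0,0,0,0],[0,0,0,0,0,0],[-1.5,0,0,0,0,0],[-3,0,0.2,0,0,0],[-3,0,0.3,0,0,0],[-3,0,0.3,0,0,0],[-3,0,0.3,0,0,0]],
  ],
  fingers=0.5,
)

```text
clock: 12.93
tool_pos: [0.6065, 0.2237, 0.0027]
orientation: [-179.9, 0.1, -84.1]
force: [-0.1, -0.7, -0.2]
opening: 0.0437
gripper_force: 0.0
```

Request:
send_rows(
  plan=[
    [[0,0,0,0,0,0],[0,0,0,0,0,0],[0,0,0,0,0,0],[0,0,0,0,0,0],[0,0,0,0,0,0],[0,0,0,0,0,0]],
  ],
  fingers=0.1,
)

```text
clock: 13.43
tool_pos: [0.607, 0.2229, 0.0031]
orientation: [-179.8, 0.1, -84.2]
force: [-0.7, -0.5, -0.8]
opening: 0.0245
gripper_force: 30.0
```

Request:
send_rows(
  plan=[
    [[0,0,-2,0,0,0],[0,0,-5,0,0,0],[0,0,-9,0,0,0],[0,0,-13,0,0,0],[0,0,-17,0,0,0],[0,0,-19,0,0,0],[0,0,-19,0,0,0],[0,0,-19,0,0,0]],
  ],
)

```text
clock: 14.1
tool_pos: [0.6064, 0.2228, 0.1938]
orientation: [-179.8, 0.2, -84.2]
force: [0.1, -0.6, -4.7]
opening: 0.0248
gripper_force: 30.0
```

Run:
```python
from h import *
o=ctrl.get_obs();print(o['tool_pos'],o['orientation'],o['force'],o['moment'])
F=np.array([.522,-.3207]);ux=np.array([.9959,-.0906])
g=F-.3*ux; print(g); go([g[0],g[1],.22],-185.2)
go([.40,-.2,.22],-150)
```

```text
[0.60636084 0.22275056 0.1937879 ] [-179.78221319    0.23770341  -84.19918503] [ 0.1446612  -0.62981352 -4.70353904] [-0.05870651  0.22792482  0.01578509]
[ 0.22323 -0.29352]
row [47.48 43.32 -2.98] [5.00e-02 3.60e-01 1.01e+02]
row [39.96 24.79 -2.88] [-6.00e-02  3.40e-01  6.58e+01]
```

Run:
```python
from h import *
F=np.array([.522,-.3207]);ux=np.array([.9959,-.0906])
g=F-.195*ux; print(g); go([g[0],g[1],.20],-185.2)
```

```text
[ 0.3277995 -0.303033 ]
row [49.49 33.02 -0.95] [5.00e-02 3.60e-01 1.01e+02]
```

Request:
send_rows(
  plan=[
    [[49.5,33,-0.9,0,0,101],[49.5,33,-0.9,0,0,101],[49.5,33,-0.9,0,0,101],[49.5,33,-0.9,0,0,101],[49.5,33,-0.9,0,0,101],[49.5,33,-0.9,0,0,101],[49.5,33,-0.9,0,0,101],[49.5,33,-0.9,0,0,101]],
  ],
)

```text
clock: 14.77
tool_pos: [0.4477, -0.0736, 0.1947]
orientation: [179.8, 0.0, -141.8]
force: [1.6, -1.1, -3.4]
opening: 0.0245
gripper_force: 30.0
```

Run:
```python
from h import *
go([.3278,-.303,.20],-185.2)
```

```text
row [ 23.6  -10.62  -0.57] [ 0.17 -0.05 43.38]
```

Request:
send_rows(
  plan=[
    [[21.6,-9.2,-0.5,0,0,41],[21.6,-9.2,-0.5,0,0,41],[21.6,-9.2,-0.5,0,0,41],[21.6,-9.2,-0.5,0,0,41],[21.6,-9.2,-0.5,0,0,41],[21.6,-9.2,-0.5,0,0,41],[21.6,-9.2,-0.5,0,0,41],[21.6,-9.2,-0.5,0,0,41]],
  ],
)

```text
clock: 15.43
tool_pos: [0.3367, -0.2791, 0.199]
orientation: [179.7, -0.1, 177.3]
force: [0.6, 0.4, -3.8]
opening: 0.0247
gripper_force: 30.0
```

```bash
cat >> h.py <<'E'
F=np.array([.522,-.3207]);ux=np.array([.9959,-.0906])
UX=np.r_[ux,0]
# bar toe-down angle th; toe underside at die (x mm, z mm); grip at bar x=gx, TCP h above underside
def tcp(toex,toez,th,gx=-50,h=3):
    t=np.radians(th); L=130-gx
    x=toex-L*np.cos(t)+h*np.sin(t); z=toez+L*np.sin(t)+h*np.cos(t)
    p=F+ux*(x+55)/1e3; return np.r_[p,z/1e3]
def under(x,th,clr): t=np.radians(th); return 47+(14+clr)/np.cos(t)-(x+79.5)*np.tan(t)
def gob(toex,toez,th,**k): 
    p=tcp(toex,toez,th,**k); go(p,-185.2,-th)
E
python3 - <<'E'
from h import *
o=ctrl.get_obs();print(o['tool_pos'],o['orientation'],o['qvel'].round(1))
print(tcp(-70,under(-70,18,12),18)); gob(-70,under(-70,18,12),18)
s=snap('top','t5');
g=s['img'][150:260,330:460,::-1]; cv2.imwrite('pics/t5c.png',cv2.resize(g,None,fx=5,fy=5,interpolation=cv2.INTER_CUBIC))
E
```

```text
[ 0.3367362  -0.27909474  0.19895568] [ 1.79739754e+02 -9.16147731e-02  1.77313833e+02] [ 2.8 -0.3  0.4  0.   0.   0.3]
[ 0.33749646 -0.30391516  0.12972751]
row [-0.2  -2.51  6.91] [-0.14 17.9   2.53]
```

View pics/t5c.png

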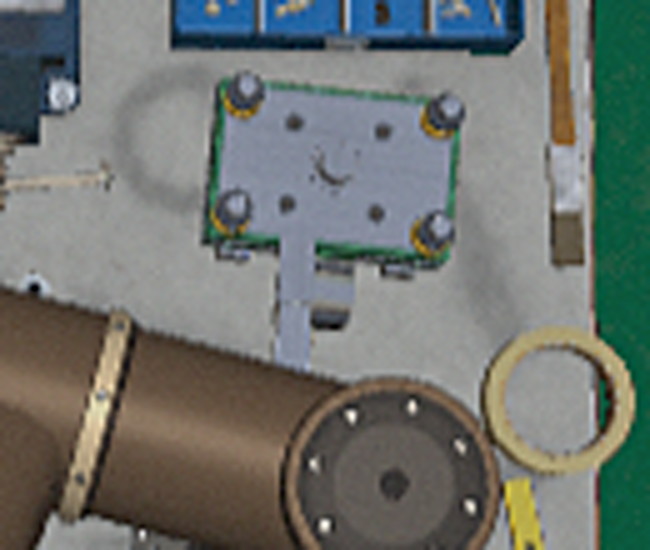

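The bar is held above the bench with its taper line at crop (295,302), pointing at the die. I'll check the grip offset from that line.

Run:
```python
from h import *
s=load('t5'); T=np.array([.3367,-.2791])
p=onz(s,(330+295/5,150+302/5),.205)[:2]; d=p-T; print(p,np.linalg.norm(d),np.degrees(np.arctan2(d[1],d[0])))
print('pFL pFR',onz(s,(330+238/5,150+200/5),.131),onz(s,(330+440/5,150+224/5),.131))
for x,y in((-40,67),(-40,-67)): print(F+ux*(x+55)/1e3+np.array([.0906,.9959])*y/1e3)
```

```text
[ 0.4670881  -0.28894263] 0.13075907249556132 -4.316908582952669
pFL pFR [ 0.54234726 -0.25989748  0.131     ] [ 0.52886595 -0.39166029  0.131     ]
[ 0.5430087 -0.2553337]
[ 0.5308683 -0.3887843]
```

Request:
send_rows(
  plan=[
    [[0,-1.2,0,0,5,1.3],[0,-2.4,0,0,10,2.5],[0,-2.4,0,0,15,2.5],[0,-2.4,0,0,17.9,2.5],[-0.1,-2.4,3,0,17.9,2.5],[-0.2,-2.4,6,0,17.9,2.5],[-0.2,-2.4,6.8,0,17.9,2.5],[-0.2,-2.4,6.8,0,17.9,2.5]],
  ],
)

```text
clock: 16.15
tool_pos: [0.3389, -0.301, 0.1306]
orientation: [-179.9, -18.1, 175.1]
force: [-0.7, 0.3, -3.1]
opening: 0.0246
gripper_force: 30.0
```

Run:
```python
from h import *
o=ctrl.get_obs();print(o['tool_pos'],o['orientation'],o['qvel'].round(1),o['force'])
gob(-68,under(-68,18,2),18);gob(-55,under(-55,18,1.5),18);gob(-38,under(-38,18,1),18)
```

```text
[ 0.33886554 -0.30096209  0.13060762] [-179.87602638  -18.11768451  175.13954181] [-0.6 -2.9  3.3  1.4 -3.1  0.1] [-0.67281908  0.28987935 -3.13653579]
row [-0.46 -0.3   1.12] [-0.23 -0.12  0.32]
row [-1.84 -0.31  1.17] [-0.23 -0.12  0.32]
row [-3.65 -0.32  1.21] [-0.23 -0.12  0.32]
```

Request:
send_rows(
  plan=[
    [[-0.3,-0.15,0.4,0,0,0.2],[-0.4,-0.3,0.7,0,0,0.3],[-0.4,-0.3,0.8,0,0,0.3],[-0.4,-0.3,0.8,0,0,0.3],[-0.4,-0.3,0.8,0,0,0.3]],
  ],
)

```text
clock: 16.57
tool_pos: [0.3415, -0.3058, 0.1249]
orientation: [-179.7, -17.7, 174.7]
force: [0.3, -0.2, -3.0]
opening: 0.0247
gripper_force: 30.0
```

Run:
```python
from h import *
o=ctrl.get_obs();print(o['tool_pos'],o['orientation'],o['qvel'].round(1),o['force'],o['moment'])
gob(-68,under(-68,18,2),18);gob(-55,under(-55,18,1.5),18);gob(-38,under(-38,18,1),18)
snap('side','s6'); s=load('s6'); cv2.imwrite('pics/s6c.png',cv2.resize(s['img'][125:225,285:445,::-1],None,fx=5,fy=5,interpolation=cv2.INTER_CUBIC))
```

```text
[ 0.34148443 -0.30578893  0.12489302] [-179.66211839  -17.69090435  174.67341796] [ 0.1 -0.  -0.1  0.1  0.1 -0. ] [ 0.3116292  -0.19596714 -2.9692878 ] [-0.12369061 -1.39024226  0.01668637]
row [0.01 0.15 0.67] [-0.3   0.31 -0.12]
row [-1.37  0.16  0.72] [-0.3   0.31 -0.12]
row [-3.17  0.16  0.78] [-0.3   0.31 -0.12]
```

View pics/s6c.png

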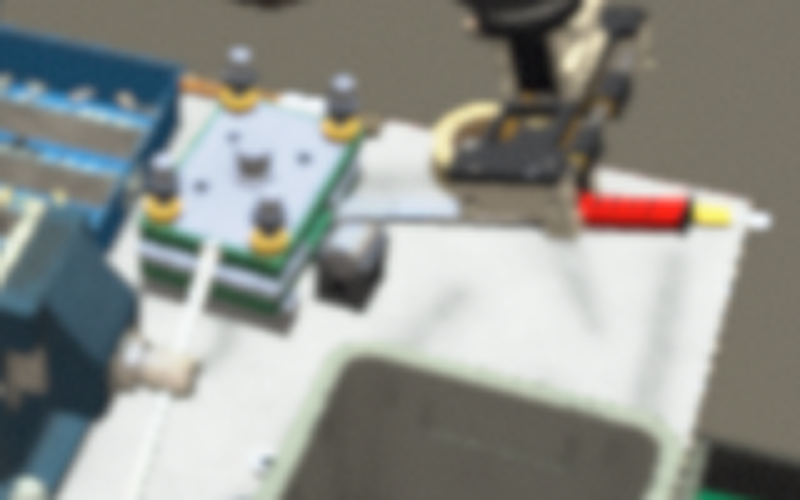

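The side view shows the bar held over the block, with its toe at crop (335,215), just short of the shoe's front. Now I'll insert it.

Request:
send_rows(
  plan=[
    [[0,0.15,0.3,0,0.3,0],[0,0.15,0.6,0,0.3,0],[-0.4,0.15,0.68,0,0.3,0],[-0.9,0.15,0.7,0,0.3,0],[-1.2,0.15,0.7,0,0.3,0],[-1.2,0.15,0.7,0,0.3,0]],
  ],
)

```text
clock: 17.12
tool_pos: [0.3515, -0.3051, 0.1135]
orientation: [-179.7, -18.1, 174.7]
force: [-0.1, 0.1, -2.3]
opening: 0.0249
gripper_force: 30.0
```

Run:
```python
from h import *
o=ctrl.get_obs();print(o['tool_pos'],o['orientation'],o['qvel'].round(1),o['force'],o['moment'])
gob(-55,under(-55,18,1.5),18);gob(-45,under(-45,18,1),18);gob(-38,under(-38,18,1),18)
```

```text
[ 0.35149065 -0.30514226  0.11346889] [-179.67358907  -18.07383062  174.70120409] [-0.1 -0.6 -0.7 -0.2 -0.3  0.1] [-0.12846549  0.06644641 -2.26707923] [-0.13880334 -1.43831054 -0.00190939]
row [-0.08 -0.   -0.06] [-0.3  -0.07 -0.09]
row [-1.15 -0.   -0.01] [-0.3  -0.07 -0.09]
row [-1.88 -0.   -0.01] [-0.3  -0.07 -0.09]
```

Request:
send_rows(
  plan=[
    [[-0.3,0,0,0,0,0],[-0.6,0,0,0,0,0],[-0.9,0,0,0,0,0],[-1.1,0,0,0,0,0],[-1.1,0,0,0,0,0],[-1.1,0,0,0,0,0]],
  ],
)

```text
clock: 17.62
tool_pos: [0.361, -0.306, 0.1103]
orientation: [-179.7, -18.1, 174.7]
force: [-0.1, -0.8, -4.2]
opening: 0.0247
gripper_force: 30.0
```

Request:
send_rows(
  plan=[
    [[-0.2,0,0,0,0,0],[-0.4,0,0,0,0,0],[-0.6,0,0,0,0,0],[-0.6,0,0,0,0,0],[-0.6,0,0,0,0,0]],
  ],
)

```text
clock: 18.03
tool_pos: [0.3668, -0.3065, 0.1085]
orientation: [-179.7, -18.1, 174.7]
force: [-0.3, 0.1, -4.2]
opening: 0.0247
gripper_force: 30.0
```

Run:
```python
from h import *
o=ctrl.get_obs();print(o['tool_pos'],o['orientation'],o['qvel'].round(1),o['force'],o['moment'])
gob(-38,under(-38,18,0),18)
```

```text
[ 0.36681783 -0.30649766  0.10847542] [-179.67919335  -18.07847567  174.6875882 ] [-0.  -0.2 -0.3 -0.  -0.  -0. ] [-0.25028493  0.09589235 -4.24289655] [-0.14815002 -1.43161401 -0.01462922]
row [-0.3  -0.01  0.09] [-0.29 -0.08 -0.11]
```

Request:
send_rows(
  plan=[
    [[-0.2,0,0.03,0,0,0],[-0.4,0,0.05,0,0,0],[-0.6,0,0.06,0,0,0],[-0.6,0,0.06,0,0,0]],
  ],
)

```text
clock: 18.37
tool_pos: [0.3727, -0.3071, 0.106]
orientation: [-179.7, -18.1, 174.7]
force: [0.3, 0.7, -4.0]
opening: 0.0246
gripper_force: 30.0
```

Request:
send_rows(
  plan=[
    [[-0.1,0,0,0,0,0],[-0.2,0,0,0,0,0],[-0.2,0,0,0,0,0]],
  ],
)

```text
clock: 18.62
tool_pos: [0.3742, -0.3072, 0.1054]
orientation: [-179.7, -18.1, 174.7]
force: [0.1, -0.6, -3.2]
opening: 0.0247
gripper_force: 30.0
```

Request:
send_rows(
  plan=[
    [[-0.1,0,0,0,0,0],[-0.2,0,0,0,0,0],[-0.2,0,0,0,0,0]],
  ],
)

```text
clock: 18.87
tool_pos: [0.3761, -0.3074, 0.1048]
orientation: [-179.7, -18.1, 174.7]
force: [-0.1, 0.2, -2.8]
opening: 0.0247
gripper_force: 30.0
```

Run:
```python
from h import *
o=ctrl.get_obs();print(o['tool_pos'],o['orientation'],o['qvel'].round(1),o['force'],o['moment'])
for x in (-31,-35): print(tcp(x,under(x,18,0),18))
```

```text
[ 0.37606444 -0.30740254  0.10484392] [-179.67650915  -18.07765373  174.68464039] [ 0.  -0.1 -0.1  0.   0.   0.1] [-0.10980011  0.22749108 -2.76837106] [-0.13483166 -1.30275841  0.04520865]
[ 0.37633656 -0.30744856  0.10443809]
[ 0.37235296 -0.30708616  0.10573777]
```

```bash
cat >> h.py <<'E'
def rows(ths,toex=-31.5,clr=0,ref=None):
    o=ctrl.get_obs(); print('z',o['tool_pos'],'ori',o['orientation'].round(2),'F',o['force'].round(2),'M',o['moment'].round(2))
    R0=R.from_euler('xyz',o['orientation'],degrees=True); p0=o['tool_pos']
    if ref is not None:  # ref theta: the commanded theta now; rows relative to it
        R0=R.from_euler('xyz',[180,0,-185.2],degrees=True)*R.from_euler('y',ref,degrees=True); p0=tcp(toex,under(toex,ref,clr),ref)
    for t in ths:
        R1=R.from_euler('xyz',[180,0,-185.2],degrees=True)*R.from_euler('y',t,degrees=True)
        print(t,np.round(R0.inv().apply(tcp(toex,under(toex,t,clr),t)-p0)*100,2),np.round((R0.inv()*R1).as_rotvec(degrees=True),2))
E
python3 -c "
from h import *
rows([18,17,16,15,14,13,12],ref=18)"
```

```text
z [ 0.37606444 -0.30740254  0.10484392] ori [-179.68  -18.08  174.68] F [-0.11  0.23 -2.77] M [-0.13 -1.3   0.05]
18 [0. 0. 0.] [0. 0. 0.]
17 [ 0.03 -0.    0.23] [ 0. -1.  0.]
16 [ 0.05 -0.    0.47] [ 0. -2. -0.]
15 [ 0.07 -0.    0.7 ] [-0. -3. -0.]
14 [ 0.08 -0.    0.94] [ 0. -4. -0.]
13 [ 0.09 -0.    1.17] [ 0. -5. -0.]
12 [ 0.09 -0.    1.41] [ 0. -6.  0.]
```

Request:
send_rows(
  plan=[
    [[0.02,0,0.15,0,-0.5,0],[0.03,0,0.25,0,-1,0],[0.05,0,0.47,0,-2,0],[0.05,0,0.47,0,-2,0]],
  ],
)

```text
clock: 19.2
tool_pos: [0.3734, -0.307, 0.1004]
orientation: [-179.7, -16.0, 174.7]
force: [0.5, 1.0, -2.8]
opening: 0.0243
gripper_force: 30.0
```

Request:
send_rows(
  plan=[
    [[0.02,0,0.12,0,-0.5,0],[0.02,0,0.23,0,-1,0],[0.03,0,0.47,0,-2,0],[0.03,0,0.47,0,-2,0]],
  ],
)

```text
clock: 19.53
tool_pos: [0.372, -0.3069, 0.0959]
orientation: [-179.7, -14.0, 174.7]
force: [-0.1, -0.3, -3.4]
opening: 0.0248
gripper_force: 30.0
```

Request:
send_rows(
  plan=[
    [[0.01,0,0.12,0,-0.5,0],[0.01,0,0.23,0,-1,0],[0.02,0,0.47,0,-2,0],[0.02,0,0.47,0,-2,0]],
  ],
)

```text
clock: 19.87
tool_pos: [0.371, -0.307, 0.0916]
orientation: [-179.7, -11.9, 174.7]
force: [0.3, -0.6, -0.6]
opening: 0.0248
gripper_force: 30.0
```

```bash
python3 -c "
from h import *
print(tcp(-31.5,under(-31.5,12,0),12))
rows([12,11,10,8,6,4,2,0,-2,-4,-6,-8,-10,-12,-14],ref=12)"
```

```text
[ 0.37068013 -0.30693398  0.0914686 ]
z [ 0.37104963 -0.30699453  0.09155202] ori [-179.69  -11.95  174.71] F [ 0.29 -0.59 -0.59] M [-0.07 -0.97  0.1 ]
12 [0. 0. 0.] [0. 0. 0.]
11 [ 0.02 -0.    0.23] [-0. -1. -0.]
10 [ 0.03 -0.    0.47] [ 0. -2. -0.]
8 [ 0.05 -0.    0.94] [ 0. -4. -0.]
6 [ 0.04 -0.    1.4 ] [-0. -6.  0.]
4 [ 0.   -0.    1.87] [ 0. -8.  0.]
2 [-0.05 -0.    2.33] [ -0. -10.   0.]
0 [-0.13 -0.    2.78] [  0. -12.  -0.]
-2 [-0.22 -0.    3.23] [  0. -14.  -0.]
-4 [-0.34 -0.    3.67] [  0. -16.  -0.]
-6 [-0.48 -0.    4.11] [  0. -18.  -0.]
-8 [-0.63 -0.    4.53] [  0. -20.   0.]
-10 [-0.81 -0.    4.95] [ -0. -22.   0.]
-12 [-1.01 -0.    5.35] [  0. -24.   0.]
-14 [-1.23  0.    5.74] [  0. -26.   0.]
```

Request:
send_rows(
  plan=[
    [[0.01,0,0.12,0,-0.5,0],[0.02,0,0.23,0,-1,0],[0.02,0,0.23,0,-1,0]],
  ],
)

```text
clock: 20.12
tool_pos: [0.3707, -0.3071, 0.0896]
orientation: [-179.7, -11.0, 174.7]
force: [0.0, 0.3, 1.1]
opening: 0.0246
gripper_force: 30.0
```

Request:
send_rows(
  plan=[
    [[0.01,0,0.12,0,-0.5,0],[0.02,0,0.24,0,-1,0],[0.02,0,0.24,0,-1,0]],
  ],
)

```text
clock: 20.37
tool_pos: [0.3703, -0.3071, 0.0874]
orientation: [-179.7, -10.0, 174.7]
force: [1.4, -0.3, 3.7]
opening: 0.0246
gripper_force: 30.0
```

Request:
send_rows(
  plan=[
    [[0.01,0,0.12,0,-0.5,0],[0.01,0,0.24,0,-1,0],[0.01,0,0.24,0,-1,0]],
  ],
)

```text
clock: 20.62
tool_pos: [0.3698, -0.3071, 0.0851]
orientation: [-179.7, -9.0, 174.7]
force: [1.7, 0.6, 4.8]
opening: 0.0249
gripper_force: 30.0
```

```bash
python3 -c "
from h import *
print(tcp(-31.5,under(-31.5,9,0),9))
rows([8],ref=9)"
```

```text
[ 0.36881604 -0.3067644   0.08469333]
z [ 0.36984276 -0.30710476  0.08510272] ori [-179.67   -8.96  174.74] F [1.66 0.63 4.83] M [ 0.26 -0.61  0.04]
8 [ 0.02 -0.    0.23] [-0. -1. -0.]
```

Request:
send_rows(
  plan=[
    [[0.01,0,0.12,0,-0.5,0],[0.01,0,0.24,0,-1,0],[0.01,0,0.36,0,-1.5,0],[0.01,0,0.47,0,-2,0],[0.01,0,0.47,0,-2,0]],
  ],
)

```text
clock: 21.03
tool_pos: [0.3691, -0.3071, 0.0806]
orientation: [-179.7, -6.9, 174.8]
force: [1.1, 0.1, 5.6]
opening: 0.0251
gripper_force: 30.0
```

Request:
send_rows(
  plan=[
    [[0,0,0.12,0,-0.5,0],[0,0,0.24,0,-1,0],[-0.01,0,0.36,0,-1.5,0],[-0.02,0,0.47,0,-2,0],[-0.02,0,0.47,0,-2,0]],
  ],
)

```text
clock: 21.45
tool_pos: [0.3686, -0.307, 0.0759]
orientation: [-179.7, -5.0, 174.8]
force: [0.3, 1.4, 6.4]
opening: 0.0245
gripper_force: 30.0
```

```bash
python3 -c "
from h import *
print(tcp(-31.5,under(-31.5,5,0),5))
rows([4,3,2,1],ref=5)"
```

```text
[ 0.36708419 -0.30660685  0.07553064]
z [ 0.36859566 -0.30703077  0.07588768] ori [-179.67   -4.97  174.77] F [0.35 1.42 6.35] M [ 0.29 -0.22  0.01]
4 [ 0.01 -0.    0.23] [-0. -1.  0.]
3 [ 0.01 -0.    0.46] [-0. -2.  0.]
2 [ 0.01 -0.    0.7 ] [ 0. -3.  0.]
1 [ 0.01 -0.    0.93] [ 0. -4.  0.]
```

Request:
send_rows(
  plan=[
    [[0,0,0.12,0,-0.5,0],[0.01,0,0.23,0,-1,0],[0.01,0,0.23,0,-1,0],[0.01,0,0.23,0,-1,0]],
  ],
)

```text
clock: 21.78
tool_pos: [0.3684, -0.3071, 0.0737]
orientation: [-179.7, -4.0, 174.8]
force: [0.5, 0.6, 5.2]
opening: 0.0248
gripper_force: 30.0
```

Request:
send_rows(
  plan=[
    [[0,0,0.12,0,-0.5,0],[0,0,0.23,0,-1,0],[0,0,0.23,0,-1,0],[0,0,0.23,0,-1,0]],
  ],
)

```text
clock: 22.12
tool_pos: [0.3683, -0.3071, 0.0714]
orientation: [-179.7, -3.0, 174.8]
force: [0.3, 0.8, 6.5]
opening: 0.025
gripper_force: 30.0
```

```bash
python3 -c "
from h import *
print(tcp(-31.5,under(-31.5,3,0),3))
rows([2,1,0,-1],ref=3)
s=snap('side','sA')
a=load('side0')['img'][135:190,305:365].astype(np.float32);b=load('s6')['img'][135:190,305:365].astype(np.float32);c=s['img'][135:190,305:365].astype(np.float32)
# shift of shoe top (window around shank/pillars differs): 
for n,q in(('s6',b),('now',c)): print(n,cv2.phaseCorrelate(cv2.cvtColor(b,7),cv2.cvtColor(q,7),cv2.createHanningWindow((60,55),5)))
"
```

```text
[ 0.36654369 -0.30655767  0.07092   ]
z [ 0.36829174 -0.30707213  0.07143536] ori [-179.66   -2.99  174.79] F [0.26 0.81 6.49] M [ 0.37 -0.14  0.06]
2 [ 0.01 -0.    0.23] [ 0. -1. -0.]
1 [ 0.01 -0.    0.46] [ 0. -2. -0.]
0 [ 0.   -0.    0.69] [-0. -3. -0.]
-1 [-0.01 -0.    0.92] [ 0. -4. -0.]
s6 ((0.0, 0.0), 0.9999999994376335)
now ((0.012932139159754996, -0.3459638145861277), 0.950897692574395)
```

Request:
send_rows(
  plan=[
    [[0,0,0.12,0,-0.5,0],[0,0,0.23,0,-1,0],[0,0,0.23,0,-1,0],[0,0,0.23,0,-1,0]],
  ],
)

```text
clock: 22.5
tool_pos: [0.3682, -0.3071, 0.0692]
orientation: [-179.7, -2.0, 174.8]
force: [-0.8, 0.6, 6.1]
opening: 0.0252
gripper_force: 30.0
```

Request:
send_rows(
  plan=[
    [[0,0,0.12,0,-0.5,0],[0,0,0.23,0,-1,0],[0,0,0.23,0,-1,0],[0,0,0.23,0,-1,0]],
  ],
)

```text
clock: 22.83
tool_pos: [0.3682, -0.3071, 0.0669]
orientation: [-179.7, -1.0, 174.8]
force: [-0.1, 1.3, 6.4]
opening: 0.0251
gripper_force: 30.0
```

Request:
send_rows(
  plan=[
    [[0,0,0.12,0,-0.5,0],[0,0,0.23,0,-1,0],[0,0,0.23,0,-1,0],[0,0,0.23,0,-1,0]],
  ],
)

```text
clock: 23.17
tool_pos: [0.3682, -0.3072, 0.0647]
orientation: [-179.7, 0.0, 174.8]
force: [0.2, 1.1, 8.0]
opening: 0.0251
gripper_force: 30.0
```

Request:
send_rows(
  plan=[
    [[-0.01,0,0.12,0,-0.5,0],[-0.01,0,0.23,0,-1,0],[-0.01,0,0.23,0,-1,0],[-0.01,0,0.23,0,-1,0]],
  ],
)

```text
clock: 23.5
tool_pos: [0.3682, -0.3072, 0.0623]
orientation: [-179.7, 1.0, 174.8]
force: [-0.0, 1.3, 7.8]
opening: 0.0248
gripper_force: 30.0
```

```bash
python3 -c "
from h import *
print(tcp(-31.5,under(-31.5,-1,0),-1))
rows([-2,-3,-4,-5],ref=-1)
s=snap('side','sB')
f=lambda n:cv2.cvtColor(load(n)['img'][135:190,305:365].astype(np.float32),7)
for n in('sA','sB'): print(n,cv2.phaseCorrelate(f('s6'),f(n),cv2.createHanningWindow((60,55),5)))
"
```

```text
[ 0.36611681 -0.30651884  0.06169809]
z [ 0.3682045  -0.30715171  0.06234864] ori [-179.66    1.02  174.82] F [-0.04  1.34  7.76] M [0.44 0.01 0.1 ]
-2 [0.   0.   0.23] [-0. -1. -0.]
-3 [-0.    0.    0.46] [-0. -2. -0.]
-4 [-0.01  0.    0.69] [ 0. -3. -0.]
-5 [-0.03  0.    0.92] [ 0. -4. -0.]
sA ((0.012932139159754996, -0.3459638145861277), 0.950897692574395)
sB ((0.05824197453242874, -0.6339379292762537), 0.7529223431481256)
```

Request:
send_rows(
  plan=[
    [[0,0,0.12,0,-0.5,0],[0,0,0.23,0,-1,0],[0,0,0.23,0,-1,0],[0,0,0.23,0,-1,0]],
  ],
)

```text
clock: 23.88
tool_pos: [0.3683, -0.3072, 0.0601]
orientation: [-179.7, 2.0, 174.8]
force: [-0.2, 1.0, 7.3]
opening: 0.0251
gripper_force: 30.0
```

Request:
send_rows(
  plan=[
    [[0,0,0.12,0,-0.5,0],[-0.01,0,0.23,0,-1,0],[-0.01,0,0.23,0,-1,0],[-0.01,0,0.23,0,-1,0]],
  ],
)

```text
clock: 24.22
tool_pos: [0.3685, -0.3072, 0.0578]
orientation: [-179.7, 3.0, 174.8]
force: [-0.3, 1.3, 7.7]
opening: 0.0247
gripper_force: 30.0
```

```bash
python3 -c "
from h import *
print(tcp(-31.5,under(-31.5,-3,0),-3))
rows([-4,-5,-6],ref=-3)
s=snap('side','sC')
f=lambda n:cv2.cvtColor(load(n)['img'][135:190,305:365].astype(np.float32),7)
for n in('sA','sB','sC'): print(n,cv2.phaseCorrelate(f('s6'),f(n),cv2.createHanningWindow((60,55),5)))
"
```

```text
[ 0.36623096 -0.30652922  0.0571102 ]
z [ 0.36850798 -0.30723191  0.05781609] ori [-179.66    3.04  174.83] F [-0.31  1.25  7.69] M [0.5  0.1  0.13]
-4 [-0.    0.    0.23] [-0. -1. -0.]
-5 [-0.01  0.    0.46] [-0. -2. -0.]
-6 [-0.02  0.    0.68] [ 0. -3. -0.]
sA ((0.012932139159754996, -0.3459638145861277), 0.950897692574395)
sB ((0.05824197453242874, -0.6339379292762537), 0.7529223431481256)
sC ((0.12012184201853415, -0.6013324796924593), 0.7882307338714599)
```

Request:
send_rows(
  plan=[
    [[0,0,0.12,0,-0.5,0],[0,0,0.23,0,-1,0],[0,0,0.23,0,-1,0],[0,0,0.23,0,-1,0]],
  ],
)

```text
clock: 24.6
tool_pos: [0.3687, -0.3073, 0.0556]
orientation: [-179.7, 4.1, 174.8]
force: [0.1, 0.6, 7.8]
opening: 0.025
gripper_force: 30.0
```

Request:
send_rows(
  plan=[
    [[0,0,0.12,0,-0.5,0],[-0.01,0,0.23,0,-1,0],[-0.01,0,0.23,0,-1,0],[-0.01,0,0.23,0,-1,0]],
  ],
)

```text
clock: 24.93
tool_pos: [0.369, -0.3073, 0.0533]
orientation: [-179.7, 5.0, 174.8]
force: [0.4, 1.1, 8.8]
opening: 0.0247
gripper_force: 30.0
```

```bash
python3 -c "
from h import *
print(tcp(-31.5,under(-31.5,-5,0),-5))
rows([-6,-7,-8],ref=-5)
s=snap('side','sD')
g=lambda n:cv2.cvtColor(load(n)['img'],7)
def tm(n,x0,y0,x1,y1):
    t=cv2.resize(g('s6')[y0:y1,x0:x1],None,fx=8,fy=8,interpolation=2);I=cv2.resize(g(n)[y0-4:y1+4,x0-4:x1+4],None,fx=8,fy=8,interpolation=2)
    r=cv2.minMaxLoc(cv2.matchTemplate(I,t,5)); return (np.array(r[3])/8-4).round(2),round(r[1],3)
for n in('sA','sB','sC','sD'): print(n,tm(n,325,150,350,167),tm(n,312,172,340,185),'pillar',tm(n,328,133,340,138))
"
```

```text
[ 0.3665634  -0.30655947  0.05255348]
z [ 0.36897591 -0.30730851  0.05329984] ori [-179.65    5.05  174.84] F [0.38 1.15 8.78] M [0.53 0.1  0.1 ]
-6 [-0.01  0.    0.23] [ 0. -1.  0.]
-7 [-0.02  0.    0.45] [ 0. -2.  0.]
-8 [-0.03  0.    0.68] [ 0. -3.  0.]
sA (array([ 0. , -0.5]), 0.984) (array([ 0.  , -0.38]), 0.979) pillar (array([0., 0.]), 0.996)
sB (array([ 0.  , -0.88]), 0.975) (array([ 0.12, -0.5 ]), 0.949) pillar (array([0., 0.]), 0.996)
sC (array([ 0., -1.]), 0.967) (array([ 0.12, -0.62]), 0.928) pillar (array([0., 0.]), 0.996)
sD (array([ 0.  , -1.25]), 0.951) (array([ 0.12, -0.75]), 0.901) pillar (array([0., 0.]), 0.996)
```

Request:
send_rows(
  plan=[
    [[0,0,0.12,0,-0.5,0],[-0.01,0,0.23,0,-1,0],[-0.01,0,0.23,0,-1,0],[-0.01,0,0.23,0,-1,0]],
  ],
)

```text
clock: 25.32
tool_pos: [0.3693, -0.3074, 0.0511]
orientation: [-179.6, 6.1, 174.8]
force: [-0.8, 0.6, 9.5]
opening: 0.0254
gripper_force: 30.0
```

Request:
send_rows(
  plan=[
    [[0,0,0.12,0,-0.5,0],[-0.01,0,0.23,0,-1,0],[-0.01,0,0.23,0,-1,0],[-0.01,0,0.23,0,-1,0]],
  ],
)

```text
clock: 25.65
tool_pos: [0.3697, -0.3074, 0.0491]
orientation: [-179.6, 7.1, 174.9]
force: [-1.1, 3.3, 14.0]
opening: 0.0249
gripper_force: 30.0
```

```bash
cat >> h.py <<'E'
gg=lambda n:cv2.cvtColor(load(n)['img'],7)
def tm(n,x0=325,y0=150,x1=350,y1=167):
    snap('side',n)
    t=cv2.resize(gg('s6')[y0:y1,x0:x1],None,fx=8,fy=8,interpolation=2);I=cv2.resize(gg(n)[y0-4:y1+4,x0-4:x1+4],None,fx=8,fy=8,interpolation=2)
    r=cv2.minMaxLoc(cv2.matchTemplate(I,t,5)); print('shoe px',(np.array(r[3])/8-4).round(2),round(r[1],3))
E
python3 -c "
from h import *
rows([-8,-9,-10],ref=-7); tm('sE')"
```

```text
z [ 0.36967125 -0.30743609  0.04905048] ori [-179.64    7.06  174.85] F [-1.13  3.33 14.02] M [0.98 0.51 0.19]
-8 [-0.01  0.    0.23] [-0. -1. -0.]
-9 [-0.02  0.    0.45] [-0. -2. -0.]
-10 [-0.04  0.    0.68] [-0. -3. -0.]
shoe px [ 0.  -1.5] 0.936
```

Request:
send_rows(
  plan=[
    [[0,0,0.03,0,-0.12,0],[0,0,0.06,0,-0.25,0],[0,0,0.06,0,-0.25,0],[0,0,0.06,0,-0.25,0]],
  ],
)

```text
clock: 26.03
tool_pos: [0.3697, -0.3075, 0.0486]
orientation: [-179.6, 7.3, 174.9]
force: [-2.3, 2.9, 15.3]
opening: 0.0245
gripper_force: 30.0
```

Request:
send_rows(
  plan=[
    [[0,0,0.03,0,-0.12,0],[0,0,0.06,0,-0.25,0],[0,0,0.06,0,-0.25,0],[0,0,0.06,0,-0.25,0]],
  ],
)

```text
clock: 26.37
tool_pos: [0.3698, -0.3075, 0.048]
orientation: [-179.6, 7.6, 174.9]
force: [-2.9, 2.3, 15.7]
opening: 0.0248
gripper_force: 30.0
```

```bash
python3 -c "
from h import *
rows([],ref=-7); tm('sF')"
```

```text
z [ 0.36981971 -0.30754393  0.04803549] ori [-179.63    7.56  174.87] F [-2.85  2.27 15.66] M [0.88 0.77 0.2 ]
shoe px [ 0.   -1.62] 0.933
```

Request:
send_rows(
  plan=[
    [[0,0,0.03,0,-0.12,0],[0,0,0.06,0,-0.25,0],[0,0,0.06,0,-0.25,0]],
  ],
)

```text
clock: 26.67
tool_pos: [0.3699, -0.3076, 0.0475]
orientation: [-179.6, 7.8, 174.9]
force: [-1.9, 2.4, 17.1]
opening: 0.0245
gripper_force: 30.0
```

Request:
send_rows(
  plan=[
    [[0,0,0.03,0,-0.12,0],[0,0,0.06,0,-0.25,0],[0,0,0.06,0,-0.25,0]],
  ],
)

```text
clock: 26.92
tool_pos: [0.37, -0.3076, 0.0469]
orientation: [-179.6, 8.1, 174.9]
force: [-3.4, 2.4, 16.6]
opening: 0.0244
gripper_force: 30.0
```

Request:
send_rows(
  plan=[
    [[0,0,0.03,0,-0.12,0],[0,0,0.06,0,-0.25,0],[-0.01,0,0.06,0,-0.25,0]],
  ],
)

```text
clock: 27.17
tool_pos: [0.3701, -0.3076, 0.0463]
orientation: [-179.6, 8.3, 174.9]
force: [-3.4, 3.0, 18.0]
opening: 0.0248
gripper_force: 30.0
```

Request:
send_rows(
  plan=[
    [[0,0,0.03,0,-0.12,0],[0,0,0.06,0,-0.25,0],[-0.01,0,0.06,0,-0.25,0]],
  ],
)

```text
clock: 27.42
tool_pos: [0.3702, -0.3076, 0.0457]
orientation: [-179.6, 8.6, 174.9]
force: [-3.7, 2.3, 16.9]
opening: 0.0244
gripper_force: 30.0
```

```bash
python3 -c "
from h import *
rows([],ref=-7); tm('sG'); print(tcp(-31.5,under(-31.5,-8.5,0),-8.5))"
```

```text
z [ 0.37022915 -0.30761924  0.04574232] ori [-179.63    8.56  174.88] F [-3.67  2.28 16.87] M [0.92 1.06 0.23]
shoe px [ 0.   -1.75] 0.926
[ 0.36766908 -0.30666005  0.04469049]
```

Request:
send_rows(
  plan=[
    [[0.03,0,0.03,0,-0.12,0],[0.05,0,0.06,0,-0.25,0],[0.05,0,0.06,0,-0.25,0]],
  ],
)

```text
clock: 27.72
tool_pos: [0.3703, -0.3077, 0.0452]
orientation: [-179.6, 8.9, 174.9]
force: [-2.0, 2.1, 17.7]
opening: 0.0246
gripper_force: 30.0
```

Request:
send_rows(
  plan=[
    [[0.03,0,0.03,0,-0.12,0],[0.05,0,0.06,0,-0.25,0],[0.05,0,0.06,0,-0.25,0]],
  ],
)

```text
clock: 27.97
tool_pos: [0.3704, -0.3078, 0.0448]
orientation: [-179.6, 9.2, 174.9]
force: [-1.3, 2.5, 17.2]
opening: 0.025
gripper_force: 30.0
```

Request:
send_rows(
  plan=[
    [[0.03,0,0.03,0,-0.12,0],[0.03,0,0.06,0,-0.25,0],[0.03,0,0.06,0,-0.25,0]],
  ],
)

```text
clock: 28.22
tool_pos: [0.3705, -0.3079, 0.0443]
orientation: [-179.6, 9.4, 174.9]
force: [-1.4, 2.8, 17.2]
opening: 0.0247
gripper_force: 30.0
```

Request:
send_rows(
  plan=[
    [[0.03,0,0.03,0,-0.12,0],[0.03,0,0.06,0,-0.25,0],[0.03,0,0.06,0,-0.25,0]],
  ],
)

```text
clock: 28.47
tool_pos: [0.3706, -0.3079, 0.0438]
orientation: [-179.6, 9.7, 174.9]
force: [-0.9, 2.6, 19.3]
opening: 0.0243
gripper_force: 30.0
```

```bash
python3 -c "
from h import *
rows([],ref=-7); tm('sH'); print(tcp(-31.5,under(-31.5,-9.5,0),-9.5))"
```

```text
z [ 0.37060426 -0.30794325  0.04380942] ori [-179.58    9.72  174.93] F [-0.91  2.6  19.31] M [ 1.18 -0.08  0.3 ]
shoe px [ 0.   -1.88] 0.919
[ 0.36810701 -0.30669989  0.0424774 ]
```

Request:
send_rows(
  plan=[
    [[0,0,0.03,0,-0.12,0],[0,0,0.06,0,-0.25,0],[0,0,0.06,0,-0.25,0]],
  ],
)

```text
clock: 28.77
tool_pos: [0.3707, -0.308, 0.0434]
orientation: [-179.6, 10.0, 174.9]
force: [-2.9, 3.3, 23.0]
opening: 0.0249
gripper_force: 30.0
```

Request:
send_rows(
  plan=[
    [[0,0,0.02,0,-0.1,0],[0,0,0.04,0,-0.15,0],[0,0,0.04,0,-0.15,0]],
  ],
)

```text
clock: 29.02
tool_pos: [0.3707, -0.3081, 0.0432]
orientation: [-179.6, 10.1, 174.9]
force: [-3.0, 3.5, 26.2]
opening: 0.025
gripper_force: 30.0
```

```bash
python3 -c "
from h import *
rows([],ref=-7); tm('sI')"
```

```text
z [ 0.37070705 -0.30807567  0.04320209] ori [-179.57   10.12  174.94] F [-2.96  3.47 26.18] M [1.29 0.47 0.31]
shoe px [ 0.   -1.88] 0.92
```

Request:
send_rows(
  plan=[
    [[0,0,0.02,0,-0.08,0],[0,0,0.02,0,-0.08,0],[0,0,0.02,0,-0.08,0],[0,0,0.02,0,-0.08,0],[0,0,0.02,0,-0.08,0],[0,0,0.02,0,-0.08,0]],
  ],
)

```text
clock: 29.57
tool_pos: [0.3707, -0.3081, 0.0431]
orientation: [-179.6, 10.2, 174.9]
force: [-3.8, 4.8, 25.7]
opening: 0.0247
gripper_force: 30.0
```

```bash
python3 -c "
from h import *
rows([],ref=-10)
a=lambda ts:rows(ts,ref=-10)
a([-9,-7,-5,-2,2])"
```

```text
z [ 0.37072499 -0.30810094  0.04306331] ori [-179.56   10.2   174.94] F [-3.82  4.77 25.71] M [1.3  0.56 0.34]
z [ 0.37072499 -0.30810094  0.04306331] ori [-179.56   10.2   174.94] F [-3.82  4.77 25.71] M [1.3  0.56 0.34]
-9 [ 0.01 -0.   -0.23] [-0.  1.  0.]
-7 [ 0.01 -0.   -0.68] [0. 3. 0.]
-5 [-0.02 -0.   -1.13] [-0.  5. -0.]
-2 [-0.1  -0.   -1.81] [ 0.  8. -0.]
2 [-0.28 -0.   -2.72] [ 0. 12. -0.]
```

```bash
python3 -c "
from h import *
for t,x,c in ((-5,-33,.5),(0,-34,1.5),(5,-34,2.5),(5,-70,3),(5,-115,6),(5,-125,25)):
    p=tcp(x,under(x,t,c),t)+.0025*UX; print(t,x); go(p,-185.2,-t)"
```

```text
-5 -33
row [ 0.15  0.11 -1.03] [-0.42  5.2   0.12]
0 -34
row [ 0.07  0.1  -2.29] [-0.42 10.2   0.1 ]
5 -34
row [-0.25  0.09 -3.53] [-0.43 15.2   0.08]
5 -70
row [ 3.23  0.09 -4.53] [-0.43 15.2   0.08]
5 -115
row [ 7.53  0.09 -6.01] [-0.43 15.2   0.08]
5 -125
row [ 8.16  0.08 -8.15] [-0.43 15.2   0.08]
```

Request:
send_rows(
  plan=[
    [[0.05,0,-0.6,0,2.5,0],[0.15,0,-1.1,0,5,0],[0.1,0,-1.75,0,7.5,0],[0.07,0,-2.35,0,10,0],[-0.1,0,-3,0,12.5,0],[-0.25,0,-3.6,0,15,0],[-0.25,0,-3.6,0,15,0],[-0.25,0,-3.6,0,15,0]],
  ],
)

```text
clock: 30.23
tool_pos: [0.3648, -0.3062, 0.0757]
orientation: [-179.7, -5.1, 174.8]
force: [0.4, 0.4, -2.2]
opening: 0.0247
gripper_force: 30.0
```

```bash
python3 -c "
from h import *
o=ctrl.get_obs();print(o['force'],o['moment']);tm('sJ')
for t,x,c in ((5,-34,2.5),(5,-70,3),(5,-115,6),(5,-125,25)):
    p=tcp(x,under(x,t,c),t)+.0025*UX; print(t,x); go(p,-185.2,-t)"
```

```text
[ 0.3837345   0.44378027 -2.17588379] [-0.08318794 -0.81673671 -0.00463889]
shoe px [ 0.   -1.88] 0.92
5 -34
row [-0.25 -0.02 -0.29] [-0.26 -0.06 -0.06]
5 -70
row [ 3.36 -0.03 -0.33] [-0.26 -0.06 -0.06]
5 -115
row [ 7.91 -0.03 -0.63] [-0.26 -0.06 -0.06]
5 -125
row [ 9.08 -0.04 -2.53] [-0.26 -0.06 -0.06]
```

Request:
send_rows(
  plan=[
    [[0.3,0,-0.2,0,0,0],[1.3,0,-0.25,0,0,0],[2.5,0,-0.3,0,0,0],[3.7,0,-0.35,0,0,0],[5.2,0,-0.5,0,0,0],[6.8,0,-0.6,0,0,0],[8,0,-1.5,0,0,0],[8.5,0,-3,0,0,0]],
  ],
)

```text
clock: 30.95
tool_pos: [0.2785, -0.2977, 0.1133]
orientation: [-179.8, -5.3, 174.7]
force: [0.3, 0.6, -3.4]
opening: 0.0247
gripper_force: 30.0
```

```bash
python3 -c "
from h import *
o=ctrl.get_obs();print(o['tool_pos'],o['force']);tm('sK')
go([.30,-.32,.15],-160,0); go([.355,-.33,.15],-135,0)"
```

```text
[ 0.27853469 -0.29767493  0.11327501] [ 0.28482748  0.57967267 -3.42933701]
shoe px [ 0.   -1.88] 0.922
row [-1.82 -1.95 -3.5 ] [  0.76  -5.01 -25.24]
row [-7.37 -2.44 -3.98] [  1.87  -4.84 -50.22]
```

Request:
send_rows(
  plan=[
    [[-1,-1,-3,0.3,-1,-7],[-2,-2,-4,0.8,-2.5,-14],[-3,-2.4,-4,1.2,-3.5,-21],[-4,-2.4,-4,1.5,-4,-28],[-5,-2.4,-4,1.7,-4.5,-35],[-6,-2.4,-4,1.8,-4.8,-42],[-7.2,-2.4,-4,1.87,-4.84,-50],[-7.2,-2.4,-4,1.87,-4.84,-50]],
  ],
)

```text
clock: 31.67
tool_pos: [0.3566, -0.3298, 0.1474]
orientation: [180.0, 0.0, -134.8]
force: [0.3, 0.3, -3.3]
opening: 0.0246
gripper_force: 30.0
```

```bash
python3 -c "
from h import *
o=ctrl.get_obs();print(o['tool_pos'],o['orientation'],o['force'],o['qvel'].round())
go([.355,-.33,.02],-135,0)"
```

```text
[ 0.35664142 -0.32977272  0.14739806] [ 1.79972565e+02  3.32208662e-03 -1.34797723e+02] [ 0.29263871  0.28241999 -3.26511889] [-0. -1. -1. -0. -1. -1.]
row [ 0.13  0.09 12.74] [0.03 0.   0.2 ]
```

Request:
send_rows(
  plan=[
    [[0,0,3,0,0,0],[0,0,6,0,0,0],[0,0,9,0,0,0],[0,0,12,0,0,0],[0,0,13,0,0,0],[0,0,13.2,0,0,0],[0,0,13.2,0,0,0],[0,0,13.2,0,0,0]],
  ],
)

```text
clock: 32.33
tool_pos: [0.3559, -0.3296, 0.0164]
orientation: [180.0, -0.0, -135.2]
force: [0.1, -0.0, -3.2]
opening: 0.0248
gripper_force: 30.0
```

Request:
send_rows(
  plan=[
    [[0,0,0.2,0,0,0],[0,0,0.4,0,0,0],[0,0,0.5,0,0,0],[0,0,0.5,0,0,0]],
  ],
)

```text
clock: 32.67
tool_pos: [0.3557, -0.3293, 0.0108]
orientation: [179.9, -0.0, -135.2]
force: [-0.4, 0.3, -3.4]
opening: 0.0246
gripper_force: 30.0
```

Request:
send_rows(
  plan=[
    [[0,0,0.1,0,0,0],[0,0,0.2,0,0,0],[0,0,0.25,0,0,0],[0,0,0.25,0,0,0]],
  ],
)

```text
clock: 33.0
tool_pos: [0.3555, -0.3293, 0.0078]
orientation: [179.9, -0.0, -135.2]
force: [-0.3, 0.1, -3.9]
opening: 0.0245
gripper_force: 30.0
```

Request:
send_rows(
  plan=[
    [[0,0,0.1,0,0,0],[0,0,0.2,0,0,0],[0,0,0.25,0,0,0],[0,0,0.25,0,0,0]],
  ],
)

```text
clock: 33.33
tool_pos: [0.3555, -0.3292, 0.0053]
orientation: [179.9, -0.0, -135.2]
force: [-0.4, 0.1, -4.2]
opening: 0.0247
gripper_force: 30.0
```

Request:
send_rows(
  plan=[
    [[0,0,0.1,0,0,0],[0,0,0.15,0,0,0],[0,0,0.15,0,0,0]],
  ],
)

```text
clock: 33.58
tool_pos: [0.3556, -0.3293, 0.0039]
orientation: [179.9, -0.0, -135.2]
force: [0.5, 0.2, -2.9]
opening: 0.025
gripper_force: 30.0
```

Contact is beginning, as expected at z≈3 mm. I'll open the gripper and rise.

Request:
send_rows(
  plan=[
    [[0,0,0.05,0,0,0],[0,0,0.05,0,0,0],[0,0,0.05,0,0,0],[0,0,0.05,0,0,0],[0,0,0.05,0,0,0]],
  ],
  fingers=0.55,
)

```text
clock: 34.0
tool_pos: [0.3558, -0.3294, 0.0036]
orientation: [179.9, -0.0, -135.2]
force: [0.5, 0.7, 0.3]
opening: 0.0473
gripper_force: 0.0
```

Request:
send_rows(
  plan=[
    [[0,0,-1,0,0,0],[0,0,-4,0,0,0],[0,0,-8,0,0,0],[0,0,-12,0,0,0],[0,0,-15,0,0,0],[0,0,-15,0,0,0],[0,0,-15,0,0,0],[0,0,-15,0,0,0]],
  ],
)

```text
clock: 34.67
tool_pos: [0.3555, -0.3291, 0.1534]
orientation: [179.9, 0.0, -135.2]
force: [-0.5, -0.8, -0.9]
opening: 0.0482
gripper_force: 0.0
```

Run:
```python
from h import *
o=ctrl.get_obs();print(o['tool_pos'],o['force'],o['opening']);tm('sL')
s=snap('wrist','w9')
hsv=cv2.cvtColor(s['img'],cv2.COLOR_RGB2HSV)
m=(((hsv[...,0]<8)|(hsv[...,0]>172))&(hsv[...,1]>150)&(hsv[...,2]>80)).astype(np.uint8)
m=cv2.morphologyEx(m,cv2.MORPH_CLOSE,np.ones((7,7)))
c=max(cv2.findContours(m,0,1)[0],key=cv2.contourArea); b=cv2.boxPoints(cv2.minAreaRect(c)); print(b.round(),np.array([onz(s,q,.018,True)[:2] for q in b]).round(4))
```

```text
[ 0.35551405 -0.32913954  0.15339754] [-0.47326681 -0.7902215  -0.91539026] 0.0482139430846907
shoe px [ 0.   -1.88] 0.922
[[304. 112.]
 [328. 112.]
 [328. 209.]
 [304. 209.]] [[ 0.3079 -0.3922]
 [ 0.2921 -0.3762]
 [ 0.3589 -0.3092]
 [ 0.3756 -0.3261]]
```

```bash
python3 -c "
from plant import ctrl
print(ctrl.close_job())"
```

```text
the job is handed in; nothing more can be done
None
```

I opened the die set with the bar and handed the job in after 35 s of the 72 s; the hand-in gave no verdict. The upper shoe rose an estimated 9–10 mm to the stop collars and stayed up, pressed with an estimated 25 N (reckoned from the handle force, against the 12 N needed and the 70 N limit). The bar lies flat on the bench clear of the die set and block, but I did not re-check the bystanders at the end.

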